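Clear the ear defenders and set the microscope focus

TASK

First clear the working space in front of the microscope: hang the ear defenders by their headband over the free-ended bar of the stand and let go, without dropping them or knocking them over. Then set the focus on the sloped unit: turn the wide coarse knob until its white line points at the index mark on the slope, and after that turn the narrow fine knob on top of it until its line points at the mark too, with the coarse line still on the mark. Leave everything else on the bench where it is.

Things in the scene. Friction and masses are not known exactly. Their poses are not given: they have to be found in the camera images.
- muffs_crown (a point): Centre of the grey crown pad of the rigid loose ear defenders (0.24 kg) standing on their two cups. Pad: 36 mm along own x, 70 along y, 26 high; its underside is 13 mm below this point, the table 160 mm below. Cups (80 mm high, 70 along x) at own +y and -y, inner gap 84, outer width 171 mm; below the pad it is open along x. Grip the pad across x, fingertips above its underside. z up.
- muffs: The same ear defenders as a whole; origin on the underside, midway between the cups, 160 mm straight below the crown point; same axes.
- bar_top (a point): Point on top of a fixed horizontal steel bar 14 mm thick, 207 mm above the table. The bar runs along own x: free end (black ball 20 mm thick) 80 mm to -x, nearer the robot; carrying post 135 mm to +x; z up. The ear defenders hang with own x along the bar (either way round), a cup each side, pad underside on the bar; slide them on over the free end or lower from above.
- hanger: The fixed stand of the bar: post 20 mm thick, 210 mm high, base plate 160 by 130 by 12 mm from 10 mm on the free-end side to 150 mm on the post side of the origin. Origin on the table, 20 mm to +x of bar_top along the bar; same axes.
- coarse_grip (a point): On the axis of the wide black coarse knob, half-way up: a cylinder 60 mm in diameter, 24 mm high, 3 mm clear of the sloped face, which is 15 mm from this point along -z. Own z is the knob axis, pointing out of the slope, 30 degrees from vertical; own x points along the knob's white line and turns with it.
- fine_grip (a point): On the axis of the narrow black fine knob, half-way up: a cylinder 34 mm in diameter, 28 mm high, standing on the coarse knob on the same axis; the coarse knob's top is 15 mm from this point along -z, coarse_grip 27 mm. Own z is the axis, out of the slope; own x points along its white line and turns with it.
- coarse (a joint): Angle of the coarse knob, rad: 0 with its white line at the index mark, positive anticlockwise as seen facing the knob. Starts 0.8 to 1.45 rad clockwise of the mark (negative). Friction 0.15 N m; stays where left; stops at -2.2 and 1.0. Turning it carries the fine knob round with it and raises the lens head 15 mm per rad.
- fine (a joint): Angle of the fine knob relative to the coarse knob, rad: 0 when both lines point the same way, positive anticlockwise as seen facing the knob. Starts 0.7 to 1.4 rad. Friction 0.04 N m, less than the coarse knob's, which stays put when only the fine knob is turned. Stops at -1.0 and 2.2.
- index_mark (a point): Middle of the index mark, a black line 22 mm long on the white sloped face, on its uphill side, 46 mm from the knob axis and pointing at it.
- microscope: Fixed white digital microscope; origin on the table, x from the sloped focus unit in front (-x) to the column behind. Base x -140 to 180, 160 wide, 22 mm high; sloped face 110 by 120 mm, facing up and -x, centre x -85, z 78 mm. Lens head (moves) over x 30 to 120, z 140 to 370 mm; column x 125 to 175, 360 mm high. Free room above the knobs and to -x.
- sieve_pan: Bystander: open steel sieve pan, 130 mm across, 45 mm high; origin under its centre.
- seed_jar: Bystander: lidded jar 60 mm across, 75 mm high; origin under its centre.
- dish: Bystander: shallow glass dish 90 mm across, 18 mm high; origin under its centre.
- brush: Bystander: brush 160 mm long lying flat along its own x.
- wash_bottle: Bystander: white bottle 64 mm across, 160 mm high; origin under its centre.
- brass_sieve: Bystander: brass sieve 200 mm across, 60 mm high; origin under its centre.
- sample_box: Bystander: closed cardboard box 110 by 80 by 50 mm; origin under its centre.

How it is judged (in metres and radians):
On the way, in this order (a step that is already met when the one before it is completed fails the run):
1. the ear defenders hang over the bar, released (x of muffs_crown in the frame of bar_top between -0.07 and 0.09 m and y of muffs_crown in the frame of bar_top between -0.035 and 0.035 m and z of muffs_crown in the frame of bar_top between -0.005 and 0.025 m and angle between muffs_crown's own z axis and vertical below 0.35 rad and contact force between muffs and hanger above 0.5 N and linear speed of muffs below 0.06 m/s and contact force between the fingers and muffs below 0.2 N), for 0.3 s.
2. the coarse knob's line points at the index mark (within 10 degrees), the fine knob not yet turned to it (value of joint coarse between -0.17 and 0.17 rad and value of joint fine above 0.35 rad), for 0.3 s.
3. the fine knob's line points at the mark too (within 10 degrees of the coarse line) (value of joint coarse between -0.17 and 0.17 rad and value of joint fine between -0.17 and 0.17 rad), for 0.3 s.
At the end, for the whole second after the job is handed in: The ear defenders hang at rest on the bar, crown pad on it within 35 mm sideways, from 70 mm before to 90 mm past bar_top, tilted under 20 degrees. The coarse line is within 0.17 rad of the index mark, the fine line within 0.17 rad of the coarse line; both knobs at rest (all of step 3 and x of muffs_crown in the frame of bar_top between -0.07 and 0.09 m and y of muffs_crown in the frame of bar_top between -0.035 and 0.035 m and z of muffs_crown in the frame of bar_top between -0.005 and 0.025 m and angle between muffs_crown's own z axis and vertical below 0.35 rad and contact force between muffs and hanger above 0.5 N and linear speed of muffs below 0.06 m/s and velocity of joint each of coarse, fine below 0.05 rad/s); the robot touches nothing.
It fails at once if the ear defenders are knocked over or turned on their side (tilted more than 50 degrees) (angle between muffs_crown's own z axis and vertical above 0.87 rad).
It fails at once if the ear defenders are dropped (falling faster than 1.2 m/s) (linear speed of muffs above 1.2 m/s).
It fails at once if another loose thing on the bench is shifted by more than 30 mm (distance of any of sieve_pan, seed_jar, dish, brush, wash_bottle, brass_sieve, sample_box from where it was at the start of the episode above 0.03 m).
It also fails if it takes over 61 s, if anything falls off the work surface, if the arm or the gripper's body presses on something with over 40 N, if the wrist force passes 120 N, or if a joint passes its speed limit or range.

ROBOT

A 6-joint arm with a two-finger parallel gripper is mounted at the origin on the work surface. World frame = base frame: x ahead of the robot, y to its left, z up, the work surface at z = 0. Lengths are in m, angles in degrees, forces in N, time in s.
With the tool pointing down it reaches from about 0.4 to 0.825 m from the base axis. Payload 7 kg.
Tool frame: the origin (TCP) lies between the finger pads; the fingertips stand 11 mm ahead of it and the grasp point (between the pads) lies 8 mm behind it; z points along the fingers, y is the direction in which the jaws open and shut (so a half turn about z gives the same grasp; the last joint's range is limited). The gripper opens to 88 mm and grips with 3 to 60 N. Pads are 19 mm wide; open, the fingers measure 130 mm over their backs; the gripper's body (78 mm by 193 mm) begins 47 mm behind the grasp point.
Start: joints at [87.726, 20.546, 0.682, 0, -70.136, -16.507], TCP at [0.217, 0.639, 0.238] pointing down, gripper open.
Joint ranges: [-176.03, 176.03], [-82.01, 121.73], [-58.28, 71.71], [-173.87, 95.51], [-174.79, -0.11], [-173.66, 173.66]. Speed limits (degrees/s): [136.94, 136.94, 172.46, 180, 180, 180].

INTERFACE

Orientations are given as [roll, pitch, yaw] about the fixed x, y, z axes, in that order (R = Rz(yaw) Ry(pitch) Rx(roll)).
In Python, from plant import r gives the robot as it stands.
- The arm moves only by the shell command python3 -m inch 'ROWS' [OPENING] [FORCE]. ROWS is JSON, a list of rows, each an object of numbers: "x", "y", "z": the shift along the tool's x, y, z as a fraction of full scale; "yaw": the turn about the tool's z as a fraction of full scale. In form: [{"x": .., "y": .., "z": .., "yaw": ..}, ...]. A call has 1 to 5 rows; each row shifts and turns the pose as measured when the row begins, along the tool's axes as they then stand; what a row does not reach is not made up. Full scale, the value 1, is 0.025 m for a shift and 4 degrees for a turn. A row lasts 1/12 s, in which the tool goes at most 41.7 mm and 7.16 degrees, less where a joint would pass 70% of its speed; a pose out of reach is approached as far as the arm can. A call with a number of a shift or a turn outside -1 to 1 is refused whole. A call with a gripper value outside its range is refused whole. OPENING is the opening, from -1 (shut) to 1 (fully open), set as the call begins (- or left out, the last holds). The fingers move at their own pace and stop on an object; FORCE is the grip in N (left out, the last holds). Time passes only in rows, so rows that do not move let the fingers close. It gives the time, the measured TCP pose, the force and the opening at its end, in the units of the state.
- r.get_state(): the state, without advancing time (a new reading comes with each control period).
- r.capture(name): name is "scene" or "side" or "wrist"; returns (picture, depth): 420x560x3 uint8, red, green, blue; 420x560 float32, m along the optical axis (not along the pixel's ray), 0 where there is no reading.
- r.camera_info(name): a dict with "mtx" (3x3 intrinsics, pixels), "pose" (4x4, takes a point from camera to world coordinates). Camera axes: x right, y down, z forward; pixel columns grow to the right and rows downward; lengths in m; the calibration is good to about 2 mm. A picture is of the moment at which its call begins: read the wrist's pose just before it. camera_info takes no time and is no camera call; for the wrist camera it gives the pose at the moment of the call.
- r.close_job(): hands the job in, once; it reports no verdict.
The state is a dict: "time_s": time; "joints": joint angles; "qd": joint speeds; "joint_torque": joint torques, N m; "tcp_pos": TCP position; "eef_rot": TCP orientation; "contact_force": force on the tool from outside, world axes, zero at the start; "moment": the same for the moment, N m; "gripper_width": finger opening in m.
Only numpy, scipy, OpenCV 4.12 (cv2) and the standard library are available. Lean on these libraries where they do the work, as an engineer would, in place of code of your own. Each camera call takes 0.05 s, during which the arm holds its last target. There are 200 camera calls.

## Working session

There is one attempt and no reset: what is moved stays moved. The work goes in short steps, Python scripts to look and compute and a shell command to move; the robot and the scene stay as the last step left them, time stands still between calls to the robot, and variables do not carry over. Pictures are saved under pics/ and viewed, about 8 in all and at most 12, crops included, and the job is handed in when it is done.

```bash
ls; mkdir -p pics
python3 - <<'E'
from plant import r
import cv2,numpy as np
for n in ("scene","side"):
    p,d=r.capture(n); cv2.imwrite(f"pics/{n}0.png",p[:,:,::-1]); np.savez(f"{n}0.npz",p=p,d=d,**{k:np.array(v) for k,v in r.camera_info(n).items() if k in("mtx","pose")})
    print(n,r.camera_info(n))
print(r.get_state())
E
```

```text
pics
scene {'mtx': array([[445.87542547,   0.        , 281.34228175],
       [  0.        , 445.87542547, 209.68378141],
       [  0.        ,   0.        ,   1.        ]]), 'pose': array([[ 0.83210508,  0.45813437, -0.31259244,  1.02946659],
       [ 0.55461277, -0.68979184,  0.46539434, -0.71562464],
       [-0.00241057, -0.56062476, -0.82806647,  1.45636775],
       [ 0.        ,  0.        ,  0.        ,  1.        ]])}
side {'mtx': array([[416.10345563,   0.        , 285.14239024],
       [  0.        , 416.10345563, 205.01080079],
       [  0.        ,   0.        ,   1.        ]]), 'pose': array([[ 0.98885852,  0.09144141, -0.11746191,  0.70409219],
       [ 0.1474918 , -0.70854262,  0.69008226, -0.94050158],
       [-0.02012468, -0.69971839, -0.71413527,  1.14938666],
       [ 0.        ,  0.        ,  0.        ,  1.        ]])}
{'time_s': 0.1, 'joints': array([ 8.77243501e+01,  2.05862866e+01,  6.40100271e-01, -1.72678608e-02,
       -7.01380532e+01, -1.65070073e+01]), 'qd': array([ 0.07181126, -0.08249919,  0.10229727,  0.05063009, -0.01663009,
        0.01886276]), 'joint_torque': array([-6.42896557e-04, -5.84163487e+01,  2.93753636e+01,  7.01544687e+00,
        1.01653661e-02, -5.69351960e-05]), 'tcp_pos': array([0.21722592, 0.63864226, 0.23673783]), 'eef_rot': array([ 1.79914620e+02, -8.37242009e-03, -1.87885297e+01]), 'contact_force': array([-0.57999428, -0.70709957, -0.52405809]), 'moment': array([ 0.01269803,  0.04740422, -0.01289142]), 'gripper_width': 0.08762789500349484}
```

View pics/scene0.png

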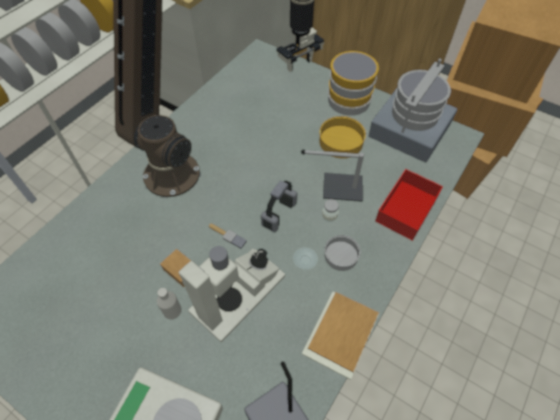

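View pics/side0.png

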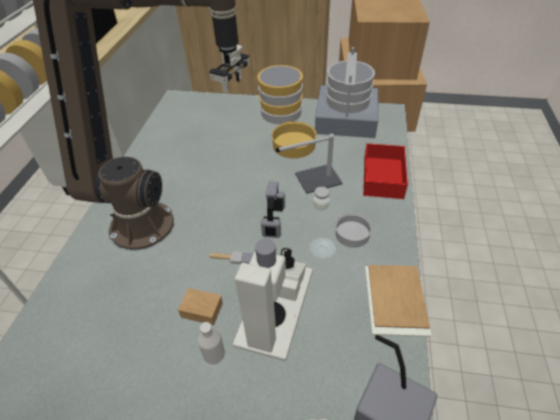

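Scene view: ear defenders are at about (278,205). The bar runs from its ball at (304,152) to the post at (360,160), and the knob is at (260,258) on the microscope. Side view: crown at (273,192), ball (279,149), knob (288,256).

```bash
cat > h.py <<'E'
import numpy as np
def world(d,mtx,pose):
    v,u=np.indices(d.shape); z=d
    P=np.stack([(u-mtx[0,2])/mtx[0,0]*z,(v-mtx[1,2])/mtx[1,1]*z,z],-1)@pose[:3,:3].T+pose[:3,3]
    P[d<=0]=np.nan
    return P
def project(X,mtx,pose):
    c=(np.atleast_2d(X)-pose[:3,3])@pose[:3,:3]; q=c@mtx.T; return q[:,:2]/q[:,2:]
def ray(u,v,mtx,pose):
    d=pose[:3,:3]@np.linalg.solve(mtx,[u,v,1.]); return pose[:3,3],d/np.linalg.norm(d)
def tri(r1,r2):
    (a,p),(b,q)=r1,r2; t=np.linalg.lstsq(np.c_[p,-q],b-a,rcond=None)[0]
    x=a+t[0]*p;y=b+t[1]*q; return (x+y)/2,np.linalg.norm(x-y)
E
python3 - <<'E'
import numpy as np,cv2
from h import *
D={n:np.load(n+"0.npz") for n in("scene","side")}
W={n:world(D[n]['d'],D[n]['mtx'],D[n]['pose']) for n in D}
R={n:(lambda u,v,n=n:ray(u,v,D[n]['mtx'],D[n]['pose'])) for n in D}
for nm,a,b in (("ball",(304,152),(278.5,149.5)),("posttop",(360,155),(331,137)),("crown",(276,188),(272,190)),("knob",(260,258),(288,256))):
    print(nm,tri(R['scene'](*a),R['side'](*b)),W['scene'][a[1],a[0]],W['side'][int(b[1]),int(b[0])])
for n,box in (("scene",(255,175,300,235)),("side",(258,178,292,240))):
    w=W[n][box[1]:box[3],box[0]:box[2]].reshape(-1,3)
    for lo,hi in((.14,.18),(.05,.11)):
        s=w[(w[:,2]>lo)&(w[:,2]<hi)]; print(n,lo,len(s),s.mean(0),s.min(0),s.max(0))
        if lo<.1:
            _,lab,c=cv2.kmeans(s[:,:2].astype(np.float32),2,None,(3,50,1e-4),5,0); print(c)
        else:
            e,V=np.linalg.eigh(np.cov(s[:,:2].T)); print(e**.5,V[:,1])
for n,box in (("scene",(296,140,366,170)),("side",(272,128,336,158))):
    w=W[n][box[1]:box[3],box[0]:box[2]].reshape(-1,3); s=w[(w[:,2]>.19)&(w[:,2]<.23)]
    e,V=np.linalg.eigh(np.cov(s[:,:2].T)); t=(s[:,:2]-s[:,:2].mean(0))@V[:,1]; print(n,"bar",len(s),s.mean(0),V[:,1],t.min(),t.max(),s.min(0),s.max(0))
for n,box in (("scene",(180,240,290,340)),("side",(235,240,315,360))):
    w=W[n][box[1]:box[3],box[0]:box[2]].reshape(-1,3); s=w[(w[:,2]>.015)&(w[:,2]<.028)].astype(np.float32); print(n,"base",cv2.minAreaRect(s[:,:2]*1000))
for n,f in(("scene",(225,180,395,310)),("side",(225,165,365,300))):
    p=D[n]['p'][f[1]:f[3],f[0]:f[2],::-1]; cv2.imwrite(f"pics/{n}0z.png",cv2.resize(p,None,fx=4,fy=4,interpolation=3))
E
```

```text
ball (array([0.48302544, 0.25021061, 0.20455528]), np.float64(0.0009299470613740144)) [0.48443362 0.24819871 0.20670949] [0.48050469 0.25240616 0.2053277 ]
posttop (array([0.66608706, 0.34800731, 0.20732589]), np.float64(0.003455998819912419)) [0.66608665 0.34484344 0.21272298] [0.66748484 0.34412024 0.20876923]
crown (array([0.48574487, 0.06427039, 0.18160008]), np.float64(0.010659170175623628)) [0.47631618 0.07405006 0.17187315] [0.48744448 0.07291973 0.16835956]
knob (array([ 0.57809233, -0.17304286,  0.13279848]), np.float64(0.0009651276679440096)) [ 0.57327076 -0.16703437  0.11735727] [ 0.57600148 -0.16232919  0.11913464]
scene 0.14 270 [0.48766364 0.06958093 0.16381601] [0.4647389  0.01443584 0.14042515] [0.50493014 0.14486646 0.17953273]
[0.00995151 0.03163264] [-0.02400103  0.99971193]
scene 0.05 377 [0.49409222 0.06505969 0.0740669 ] [ 0.45505003 -0.00890568  0.05013886] [0.52441456 0.16588315 0.10997921]
[[0.49395686 0.13861209]
 [0.4941989  0.00719382]]
side 0.14 241 [0.48756318 0.06310869 0.16362138] [0.46806206 0.01258826 0.1405351 ] [0.50531103 0.1137098  0.17666917]
[0.00995962 0.02622935] [-0.00278747  0.99999612]
side 0.05 361 [0.49333928 0.04547151 0.07243346] [ 0.45396606 -0.01061285  0.05003706] [0.52295022 0.16770664 0.1097738 ]
[[0.50038487 0.136582  ]
 [0.4902516  0.00554261]]
scene bar 253 [0.576674   0.30302442 0.20419512] [-0.87976693 -0.47540525] -0.11145836481966012 0.11898419824153218 [0.46952074 0.24272912 0.19109272] [0.67613884 0.36595161 0.2166718 ]
side bar 242 [0.57527296 0.30162058 0.20187313] [-0.88239656 -0.47050644] -0.1130197064948034 0.11721538850346491 [0.46942161 0.24284916 0.19030366] [0.6757227  0.36444108 0.21227796]
scene base ((502.1889953613281, -276.16534423828125), (346.64288330078125, 256.9041442871094), 82.2358169555664)
side base ((557.5078125, -243.15249633789062), (276.2008056640625, 412.00018310546875), 13.30997085571289)
```

```bash
A='[{"z":-1,"yaw":1},{"z":-1,"yaw":1},{"z":-1,"yaw":1},{"z":-1,"yaw":1},{"z":-1,"yaw":1}]'
python3 -m inch '[{"z":-1,"yaw":1},{"z":-1,"yaw":1},{"z":-1,"yaw":1},{"z":-1,"yaw":1},{"z":-1,"yaw":1}]' 1
python3 -m inch '[{"yaw":1},{"yaw":1},{"yaw":1},{"yaw":1},{"yaw":1}]'
python3 -m inch '[{"yaw":1},{"yaw":1},{"yaw":1},{"yaw":1},{"yaw":1}]'
cat > to.py <<'E'
# shift still to go, in tool axes and units of full scale, and the turn
import sys,numpy as np
from scipy.spatial.transform import Rotation as Ro
from plant import r
def to(pos,yaw=None):
    s=r.get_state(); R=Ro.from_euler('xyz',s['eef_rot'],degrees=True).as_matrix()
    print('tcp',s['tcp_pos'].round(4),s['eef_rot'].round(2),'t',round(s['time_s'],2),'w',round(s['gripper_width'],4))
    print('shift',(R.T@(np.array(pos)-s['tcp_pos'])/.025).round(2), '' if yaw is None else 'yaw %.2f'%(-(((yaw-s['eef_rot'][2])+180)%360-180)/4))
if __name__=="__main__":
    a=[float(x) for x in sys.argv[1:]]; to(a[:3],a[3] if len(a)>3 else None)
E
python3 to.py .44 .07 .36 -90
```

```text
tcp [0.2172 0.6386 0.2367] [ 1.7991e+02 -1.0000e-02 -1.8790e+01] t 0.1 w 0.0876
shift [15.76 18.67 -4.9 ] yaw 17.80validation failed for argument at $[0]...
validation failed for argument at $[0]...
validation failed for argument at $[0]...
```

```bash
python3 -m inch '[{"x":0,"y":0,"z":-1,"yaw":1},{"x":0,"y":0,"z":-1,"yaw":1},{"x":0,"y":0,"z":-1,"yaw":1},{"x":0,"y":0,"z":-1,"yaw":1},{"x":0,"y":0,"z":-1,"yaw":1}]' 1
python3 -m inch '[{"x":0,"y":0,"z":0,"yaw":1},{"x":0,"y":0,"z":0,"yaw":1},{"x":0,"y":0,"z":0,"yaw":1},{"x":0,"y":0,"z":0,"yaw":1},{"x":0,"y":0,"z":0,"yaw":1}]'
python3 -m inch '[{"x":0,"y":0,"z":0,"yaw":1},{"x":0,"y":0,"z":0,"yaw":1},{"x":0,"y":0,"z":0,"yaw":1},{"x":0,"y":0,"z":0,"yaw":1},{"x":0,"y":0,"z":0,"yaw":1}]'
python3 to.py .44 .07 .36 -90
```

```text
time_s: 0.52
tcp_pos: [0.2161, 0.6354, 0.3553]
eef_rot: [178.9, -0.5, -39.5]
contact_force: [0.9, 0.1, -0.1]
gripper_width: 0.0875
time_s: 0.93
tcp_pos: [0.2167, 0.6369, 0.362]
eef_rot: [179.5, -0.5, -60.6]
contact_force: [-0.4, 0.7, -0.0]
gripper_width: 0.0876
time_s: 1.35
tcp_pos: [0.2162, 0.6361, 0.3593]
eef_rot: [179.6, -0.9, -81.6]
contact_force: [-0.0, 0.3, -0.1]
gripper_width: 0.0873
tcp [0.2162 0.6361 0.3593] [179.61  -0.91 -81.64] t 1.35 w 0.0873
shift [23.7  -5.57  0.31] yaw 2.09
```

```bash
python3 -m inch '[{"x":1,"y":-0.25,"z":0,"yaw":0.4},{"x":1,"y":-0.25,"z":0,"yaw":0.4},{"x":1,"y":-0.25,"z":0,"yaw":0.4},{"x":1,"y":-0.25,"z":0,"yaw":0.4},{"x":1,"y":-0.25,"z":0,"yaw":0.4}]' >/dev/null
python3 -m inch '[{"x":1,"y":-0.25,"z":0,"yaw":0},{"x":1,"y":-0.25,"z":0,"yaw":0},{"x":1,"y":-0.25,"z":0,"yaw":0},{"x":1,"y":-0.25,"z":0,"yaw":0},{"x":1,"y":-0.25,"z":0,"yaw":0}]'
python3 -m inch '[{"x":1,"y":-0.3,"z":0,"yaw":0},{"x":1,"y":-0.3,"z":0,"yaw":0},{"x":1,"y":-0.3,"z":0,"yaw":0},{"x":1,"y":-0.3,"z":0,"yaw":0},{"x":1,"y":-0.3,"z":0,"yaw":0}]' >/dev/null
python3 -m inch '[{"x":1,"y":-0.4,"z":0,"yaw":0},{"x":1,"y":-0.4,"z":0,"yaw":0},{"x":1,"y":-0.4,"z":0,"yaw":0},{"x":1,"y":-0.4,"z":0,"yaw":0},{"x":0,"y":0,"z":0,"yaw":0}]'
python3 to.py .488 .07 .36 -90
python3 - <<'E'
from plant import r
import cv2,numpy as np
n="wrist";i=r.camera_info(n);p,d=r.capture(n); cv2.imwrite("pics/w1.png",p[:,:,::-1]); np.savez("w1.npz",p=p,d=d,mtx=i['mtx'],pose=i['pose'])
print(i['pose'].round(3),i['mtx'][0])
E
```

```text
time_s: 2.18
tcp_pos: [0.2883, 0.3804, 0.3554]
eef_rot: [179.5, -1.7, -90.2]
contact_force: [-0.0, -0.0, 0.4]
gripper_width: 0.0876
time_s: 3.02
tcp_pos: [0.365, 0.1386, 0.3606]
eef_rot: [179.4, -1.8, -90.1]
contact_force: [-1.0, -0.0, -0.4]
gripper_width: 0.0879
tcp [0.365  0.1386 0.3606] [179.44  -1.77 -90.09] t 3.02 w 0.0879
shift [ 2.74 -4.93  0.06] yaw -0.02
[[-1.     0.004 -0.009  0.366]
 [ 0.002  0.964  0.265  0.062]
 [ 0.009  0.265 -0.964  0.51 ]
 [ 0.     0.     0.     1.   ]] [294.36460852   0.         279.3897174 ]
```

View pics/w1.png

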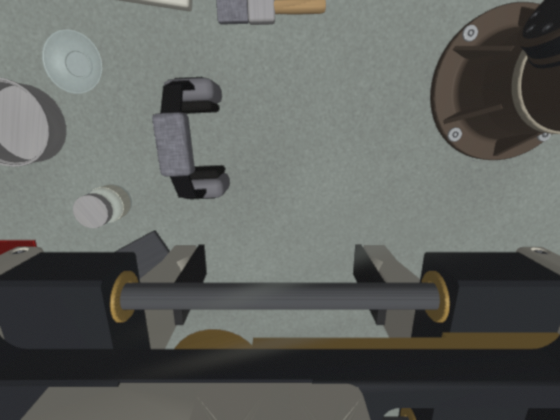

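The wrist view shows the crown pad at about (173,143), with its cups to the right of and below it. The brush is at (270,8), the dish (72,62) and the jar (98,208).

```bash
cat > crown.py <<'E'
import numpy as np,cv2
from h import *
def crown(D,box,hi=.19,lo=.15):
    w=world(D['d'],D['mtx'],D['pose'])[box[1]:box[3],box[0]:box[2]].reshape(-1,3)
    s=w[(w[:,2]>lo)&(w[:,2]<hi)].astype(np.float32); print(len(s),'medz',np.median(s[:,2]),cv2.minAreaRect(s[:,:2]*1000))
    return s
E
python3 - <<'E'
from crown import *
D=np.load("w1.npz"); crown(D,(130,60,240,210),lo=.165)
w=world(D['d'],D['mtx'],D['pose'])[60:210,130:240].reshape(-1,3)
s=w[(w[:,2]>.04)&(w[:,2]<.14)].astype(np.float32); print(cv2.minAreaRect(s[:,:2]*1000))
E
```

```text
2025 medz 0.17249975 ((484.6040344238281, 80.71549224853516), (36.36874771118164, 69.97769165039062), 2.636014699935913)
((480.0694885253906, 80.2561264038086), (65.9383316040039, 174.11856079101562), 4.490209102630615)
```

```bash
python3 -m inch '[{"x":0.46,"y":-1,"z":0.2,"yaw":-0.4},{"x":0.46,"y":-1,"z":0.2,"yaw":-0.4},{"x":0.46,"y":-1,"z":0.2,"yaw":0},{"x":0.46,"y":-1,"z":0.2,"yaw":0},{"x":0.46,"y":-0.8,"z":0.2,"yaw":0}]'
python3 -m inch '[{"x":0,"y":0,"z":0.6,"yaw":0},{"x":0,"y":0,"z":0.6,"yaw":0},{"x":0,"y":0,"z":0.6,"yaw":0},{"x":0,"y":0,"z":0.6,"yaw":0},{"x":0,"y":0,"z":0,"yaw":0}]'
python3 to.py .4846 .0807 .163 -87
python3 - <<'E'
from plant import r
from crown import *
n="wrist";i=r.camera_info(n);p,d=r.capture(n); cv2.imwrite("pics/w2.png",p[:,:,::-1]); D=dict(d=d,mtx=i['mtx'],pose=i['pose']); np.savez("w2.npz",p=p,**D)
w=world(**D); m=(w[...,2]>.165)&(w[...,2]<.18)&(abs(w[...,0]-.485)<.06)&(abs(w[...,1]-.08)<.06)
s=w[m].astype(np.float32); print(len(s),s.min(0),s.max(0),cv2.minAreaRect(s[:,:2]*1000))
E
```

```text
time_s: 3.48
tcp_pos: [0.4884, 0.088, 0.3369]
eef_rot: [179.6, -1.3, -86.4]
contact_force: [0.2, 0.0, -0.4]
gripper_width: 0.0877
time_s: 3.9
tcp_pos: [0.4913, 0.0878, 0.2697]
eef_rot: [179.2, -1.5, -86.6]
contact_force: [-0.2, 0.3, -1.1]
gripper_width: 0.0875
tcp [0.4913 0.0878 0.2697] [179.21  -1.5  -86.6 ] t 3.9 w 0.0875
shift [0.16 0.22 4.28] yaw 0.10
3086 [0.46585724 0.04548151 0.16532601] [0.50404435 0.11500195 0.17516762] ((484.7639465332031, 79.98439025878906), (35.953006744384766, 68.8727035522461), 2.653752565383911)
```

```bash
python3 -m inch '[{"x":0.2,"y":0.22,"z":0.7,"yaw":0.1},{"x":0.05,"y":0,"z":0.7,"yaw":0},{"x":0,"y":0,"z":0.7,"yaw":0},{"x":0,"y":0,"z":0.7,"yaw":0},{"x":0,"y":0,"z":0,"yaw":0}]'
python3 to.py .4846 .080 .163 -87
```

```text
time_s: 4.37
tcp_pos: [0.4888, 0.0834, 0.2051]
eef_rot: [179.8, -1.4, -86.8]
contact_force: [-0.1, -1.3, -1.2]
gripper_width: 0.0874
tcp [0.4888 0.0834 0.2051] [179.76  -1.37 -86.78] t 4.37 w 0.0874
shift [0.09 0.17 1.69] yaw 0.05
```

```bash
python3 -m inch '[{"x":0.1,"y":0.17,"z":0.6,"yaw":0},{"x":0,"y":0,"z":0.6,"yaw":0},{"x":0,"y":0,"z":0.4,"yaw":0},{"x":0,"y":0,"z":0,"yaw":0}]'
python3 to.py .4846 .080 .163 -87
```

```text
time_s: 4.7
tcp_pos: [0.4877, 0.0826, 0.1698]
eef_rot: [-179.9, -1.3, -86.6]
contact_force: [-0.2, -0.2, 0.4]
gripper_width: 0.0878
tcp [0.4877 0.0826 0.1698] [-179.85   -1.29  -86.62] t 4.7 w 0.0878
shift [0.09 0.13 0.27] yaw 0.10
```

```bash
python3 -m inch '[{"x":0.1,"y":0.15,"z":0.2,"yaw":0},{"x":0,"y":0,"z":0.1,"yaw":0},{"x":0,"y":0,"z":0,"yaw":0}]'
python3 -m inch '[{"x":0,"y":0,"z":0,"yaw":0},{"x":0,"y":0,"z":0,"yaw":0},{"x":0,"y":0,"z":0,"yaw":0},{"x":0,"y":0,"z":0,"yaw":0},{"x":0,"y":0,"z":0,"yaw":0}]' -1 20
python3 -m inch '[{"x":0,"y":0,"z":0,"yaw":0},{"x":0,"y":0,"z":0,"yaw":0},{"x":0,"y":0,"z":-0.3,"yaw":0},{"x":0,"y":0,"z":-0.3,"yaw":0},{"x":0,"y":0,"z":0,"yaw":0}]'
```

```text
time_s: 4.95
tcp_pos: [0.4856, 0.0807, 0.1648]
eef_rot: [-179.7, -1.2, -86.5]
contact_force: [0.6, -0.1, 0.4]
gripper_width: 0.0877
time_s: 5.37
tcp_pos: [0.4867, 0.0812, 0.1669]
eef_rot: [-179.5, -1.2, -86.5]
contact_force: [0.3, -0.0, 0.3]
gripper_width: 0.06
time_s: 5.78
tcp_pos: [0.4861, 0.0812, 0.1828]
eef_rot: [-179.6, -1.2, -86.6]
contact_force: [0.8, 0.7, -1.8]
gripper_width: 0.0356
```

```bash
python3 -m inch '[{"x":0,"y":0,"z":-0.6,"yaw":0},{"x":0,"y":0,"z":-0.8,"yaw":0},{"x":0,"y":0,"z":-0.8,"yaw":0},{"x":0,"y":0,"z":-0.8,"yaw":0},{"x":0,"y":0,"z":-0.8,"yaw":0}]'
python3 -m inch '[{"x":0,"y":0,"z":-0.8,"yaw":-0.7},{"x":0,"y":0,"z":-0.8,"yaw":-0.7},{"x":0,"y":0,"z":-0.8,"yaw":-0.7},{"x":0,"y":0,"z":-0.8,"yaw":-0.7},{"x":0,"y":0,"z":-0.8,"yaw":-0.7}]'
python3 -m inch '[{"x":0,"y":0,"z":-0.8,"yaw":-0.7},{"x":0,"y":0,"z":-0.8,"yaw":-0.7},{"x":0,"y":0,"z":-0.4,"yaw":-0.7},{"x":0,"y":0,"z":0,"yaw":-0.7},{"x":0,"y":0,"z":0,"yaw":0}]'
python3 to.py .553 .289 .41 -61
```

```text
time_s: 6.2
tcp_pos: [0.4811, 0.0818, 0.2763]
eef_rot: [179.7, -1.4, -86.6]
contact_force: [0.6, 0.8, -3.0]
gripper_width: 0.0357
time_s: 6.62
tcp_pos: [0.4789, 0.0838, 0.3806]
eef_rot: [179.2, -1.2, -72.2]
contact_force: [-0.0, 1.2, -3.7]
gripper_width: 0.0354
time_s: 7.03
tcp_pos: [0.4786, 0.0851, 0.4376]
eef_rot: [179.3, -0.9, -60.2]
contact_force: [-0.5, 0.2, -3.9]
gripper_width: 0.0357
tcp [0.4786 0.0851 0.4376] [179.33  -0.9  -60.24] t 7.03 w 0.0357
shift [-5.62 -6.64  0.94] yaw 0.19
```

```bash
python3 -m inch '[{"x":-0.5,"y":-0.6,"z":0,"yaw":0.1},{"x":-0.7,"y":-0.8,"z":0,"yaw":0.1},{"x":-0.7,"y":-0.8,"z":0,"yaw":0},{"x":-0.7,"y":-0.8,"z":0,"yaw":0},{"x":-0.7,"y":-0.8,"z":0,"yaw":0}]'
python3 -m inch '[{"x":-0.7,"y":-0.8,"z":0,"yaw":0},{"x":-0.6,"y":-0.8,"z":0,"yaw":0},{"x":-0.5,"y":-0.6,"z":0,"yaw":0},{"x":-0.2,"y":-0.2,"z":0,"yaw":0},{"x":0,"y":0,"z":0,"yaw":0}]'
python3 to.py .553 .289 .41 -61
python3 - <<'E'
from plant import r
import cv2,numpy as np
n="wrist";i=r.camera_info(n);p,d=r.capture(n); np.savez("w3.npz",p=p,d=d,mtx=i['mtx'],pose=i['pose'])
q,d=r.capture("scene"); a=cv2.resize(q[60:270,200:440],(480,420)); cv2.imwrite("pics/w3.png",np.hstack([cv2.resize(p,(320,240)),cv2.resize(a,(274,240))])[:,:,::-1])
E
```

```text
time_s: 7.45
tcp_pos: [0.5201, 0.2025, 0.4363]
eef_rot: [179.4, -0.8, -61.9]
contact_force: [0.4, -0.1, -2.6]
gripper_width: 0.0358
time_s: 7.87
tcp_pos: [0.5501, 0.2829, 0.4281]
eef_rot: [178.9, -0.8, -62.2]
contact_force: [0.7, -0.1, -3.0]
gripper_width: 0.0356
tcp [0.5501 0.2829 0.4281] [178.86  -0.84 -62.19] t 7.87 w 0.0356
shift [-0.17 -0.23  0.72] yaw -0.30
```

View pics/w3.png

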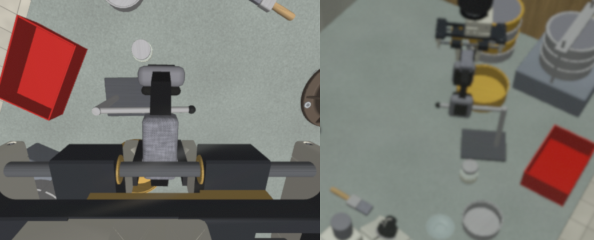

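The view shows the muffs held level over the bar. In the wrist half the ball is at (191,109) and the post at (97,111), with the crown at (160,135).

Run:
```python
from crown import *
D=np.load("w3.npz"); w=world(D['d'],D['mtx'],D['pose'])
s=w[150:260,130:380].reshape(-1,3); s=s[(s[:,2]>.185)&(s[:,2]<.225)]
s=s[(s[:,1]<.45)]
vx,vy,x0,y0=cv2.fitLine(s[:,:2].astype(np.float32),cv2.DIST_HUBER,0,.001,.001).ravel(); d=np.array([vx,vy])*np.sign(vx)
t=(s[:,:2]-[x0,y0])@d; nrm=(s[:,:2]-[x0,y0])@[-d[1],d[0]]
print(len(s),'dir',d,np.degrees(np.arctan2(d[1],d[0])),'ends',[x0,y0]+t.min()*d,[x0,y0]+t.max()*d,'spread',nrm.min(),nrm.max(),'z',np.median(s[:,2]),s[:,2].max())
c=w[60:330,200:360].reshape(-1,3); m=c[(c[:,2]>.425)&(c[:,2]<.445)]; print(len(m),cv2.minAreaRect(m[:,:2].astype(np.float32)*1000), np.median(m[:,2]))
m=c[(c[:,2]>.25)&(c[:,2]<.36)]; print(len(m),m.min(0),m.max(0))
```

```text
1628 dir [0.8814719 0.4722365] 28.179571 ends [0.47015183 0.24807671] [0.67539063 0.3580306 ] spread -0.008646892998665225 0.010013999110258957 z 0.2058436537546724 0.21128798621422984
1282 ((550.1390380859375, 276.30657958984375), (62.610618591308594, 37.890830993652344), 49.24164962768555) 0.43549150388657687
2618 [0.49120839 0.1938372  0.31431656] [0.61210869 0.35352466 0.35999205]
```

```bash
python3 -m inch '[{"x":-0.3,"y":-0.2,"z":0.5,"yaw":-0.3},{"x":0,"y":0,"z":0.5,"yaw":0},{"x":0,"y":0,"z":0.5,"yaw":0},{"x":0,"y":0,"z":0.3,"yaw":0},{"x":0,"y":0,"z":0,"yaw":0}]'
python3 to.py .553 .292 .228 -61
```

```text
time_s: 8.38
tcp_pos: [0.5489, 0.2867, 0.3815]
eef_rot: [179.0, -0.7, -61.0]
contact_force: [-0.3, -0.7, -3.0]
gripper_width: 0.0354
tcp [0.5489 0.2867 0.3815] [179.04  -0.74 -60.97] t 8.38 w 0.0354
shift [-0.18 -0.35  6.13] yaw 0.01
```

```bash
python3 -m inch '[{"x":-0.1,"y":-0.2,"z":0.6,"yaw":0},{"x":-0.1,"y":-0.1,"z":0.7,"yaw":0},{"x":0,"y":0,"z":0.7,"yaw":0},{"x":0,"y":0,"z":0.7,"yaw":0},{"x":0,"y":0,"z":0.5,"yaw":0}]'
python3 -m inch '[{"x":0,"y":0,"z":0.6,"yaw":0},{"x":0,"y":0,"z":0.5,"yaw":0},{"x":0,"y":0,"z":0.5,"yaw":0},{"x":0,"y":0,"z":0,"yaw":0}]'
python3 to.py .553 .292 .228 -61
```

```text
time_s: 8.8
tcp_pos: [0.5538, 0.2922, 0.3046]
eef_rot: [179.6, -0.7, -61.0]
contact_force: [-1.0, -0.1, -3.5]
gripper_width: 0.0358
time_s: 9.13
tcp_pos: [0.5528, 0.2896, 0.2622]
eef_rot: [179.6, -0.7, -61.0]
contact_force: [-0.7, -0.0, -3.3]
gripper_width: 0.0361
tcp [0.5528 0.2896 0.2622] [179.6   -0.67 -61.01] t 9.13 w 0.0361
shift [-0.1  -0.06  1.37] yaw -0.00
```

```bash
python3 -m inch '[{"x":0,"y":-0.05,"z":0.4,"yaw":0},{"x":0,"y":0,"z":0.4,"yaw":0},{"x":0,"y":0,"z":0.4,"yaw":0},{"x":0,"y":0,"z":0.2,"yaw":0},{"x":0,"y":0,"z":0,"yaw":0}]'
python3 -m inch '[{"x":0,"y":0,"z":0.1,"yaw":0},{"x":0,"y":0,"z":0.1,"yaw":0},{"x":0,"y":0,"z":0,"yaw":0}]'
```

```text
time_s: 9.55
tcp_pos: [0.557, 0.2885, 0.2341]
eef_rot: [-179.8, -0.9, -60.9]
contact_force: [1.0, -0.8, -3.7]
gripper_width: 0.0356
time_s: 9.8
tcp_pos: [0.5578, 0.2881, 0.2336]
eef_rot: [-179.5, -0.9, -60.9]
contact_force: [-0.2, -0.9, -3.4]
gripper_width: 0.0357
```

```bash
python3 -m inch '[{"x":0,"y":0,"z":0.25,"yaw":0},{"x":0,"y":0,"z":0.2,"yaw":0},{"x":0,"y":0,"z":0,"yaw":0}]'
python3 -m inch '[{"x":0,"y":0,"z":0.2,"yaw":0},{"x":0,"y":0,"z":0,"yaw":0}]'
```

```text
time_s: 10.05
tcp_pos: [0.5597, 0.2858, 0.2297]
eef_rot: [-179.2, -1.2, -60.8]
contact_force: [0.6, -0.3, -3.6]
gripper_width: 0.0359
time_s: 10.22
tcp_pos: [0.5609, 0.2852, 0.2276]
eef_rot: [-179.0, -1.3, -60.7]
contact_force: [-0.3, -1.5, -3.7]
gripper_width: 0.0358
```

```bash
python3 -m inch '[{"x":0,"y":0,"z":0.25,"yaw":0},{"x":0,"y":0,"z":0,"yaw":0}]'
python3 -m inch '[{"x":0,"y":0,"z":0.25,"yaw":0},{"x":0,"y":0,"z":0,"yaw":0}]'
```

```text
time_s: 10.38
tcp_pos: [0.5621, 0.2842, 0.2242]
eef_rot: [-178.8, -1.4, -60.7]
contact_force: [-0.5, -0.1, -2.6]
gripper_width: 0.0359
time_s: 10.55
tcp_pos: [0.5633, 0.2832, 0.2205]
eef_rot: [-178.7, -1.6, -60.6]
contact_force: [0.7, -0.0, -2.6]
gripper_width: 0.0357
```

```bash
python3 -m inch '[{"x":-0.5,"y":0.2,"z":0.15,"yaw":0},{"x":-0.1,"y":0.1,"z":0.2,"yaw":0},{"x":0,"y":0,"z":0,"yaw":0}]'
python3 - <<'E'
from plant import r
from crown import *
n="wrist";i=r.camera_info(n);p,d=r.capture(n); D=dict(d=d,mtx=i['mtx'],pose=i['pose']); np.savez("w4.npz",p=p,**D); cv2.imwrite("pics/w4.png",p[:,:,::-1])
w=world(**D)
c=w[60:330,200:360].reshape(-1,3); m=c[(c[:,2]>.2)&(c[:,2]<.245)]; print(len(m),cv2.minAreaRect(m[:,:2].astype(np.float32)*1000), np.percentile(m[:,2],[5,50,95]))
E
```

```text
time_s: 10.8
tcp_pos: [0.558, 0.2924, 0.2195]
eef_rot: [-177.7, -2.0, -60.5]
contact_force: [0.2, 0.4, -3.7]
gripper_width: 0.0362
9823 ((561.7420654296875, 283.14501953125), (74.78910827636719, 70.78905487060547), 79.91907501220703) [0.2053392  0.22878475 0.23878755]
```

View pics/w4.png

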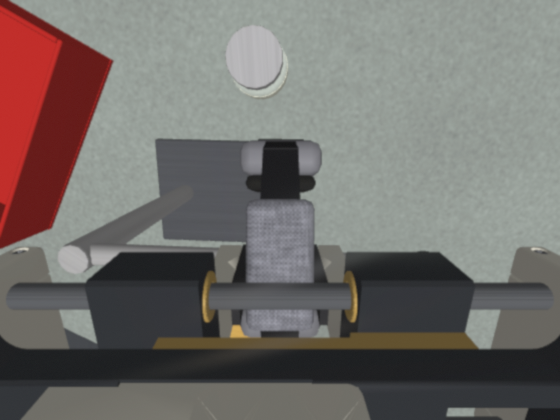

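The pad is at (280,240), directly over the bar that runs from (70,258) to the right. No tipping is visible.

Run:
```python
from crown import *
D=np.load("w4.npz"); w=world(D['d'],D['mtx'],D['pose'])
for (u,v) in ((260,215),(300,215),(260,240),(300,240),(260,270),(300,270),(280,225)): print(u,v,w[v,u].round(4))
for u in (130,160,190): 
    c=w[235:275,u]; k=np.nanargmax(c[:,2]); print('bar',u,k+235,c[k].round(4))
```

```text
260 215 [0.5821 0.2678 0.2257]
300 215 [0.5645 0.2576 0.2254]
260 240 [0.5759 0.2787 0.2283]
300 240 [0.5581 0.2686 0.2274]
260 270 [0.5684 0.2917 0.232 ]
300 270 [0.5508 0.2812 0.232 ]
280 225 [0.5708 0.267  0.2266]
bar 130 274 [0.6089 0.2792 0.2964]
bar 160 274 [0.6015 0.2746 0.2967]
bar 190 274 [0.5944 0.2708 0.2959]
```

```bash
python3 -m inch '[{"x":0,"y":0,"z":0.25,"yaw":0},{"x":0,"y":0,"z":0,"yaw":0}]'
python3 -m inch '[{"x":0,"y":0,"z":0.3,"yaw":0},{"x":0,"y":0,"z":0,"yaw":0}]'
```

```text
time_s: 11.02
tcp_pos: [0.5586, 0.293, 0.2195]
eef_rot: [-177.4, -2.1, -60.4]
contact_force: [-0.7, -0.8, -2.3]
gripper_width: 0.036
time_s: 11.18
tcp_pos: [0.5595, 0.2936, 0.2196]
eef_rot: [-177.1, -2.1, -60.3]
contact_force: [0.5, -0.7, -3.1]
gripper_width: 0.0362
```

```bash
python3 -m inch '[{"x":0,"y":0,"z":-0.05,"yaw":0},{"x":0,"y":0,"z":0,"yaw":0},{"x":0,"y":0,"z":0,"yaw":0},{"x":0,"y":0,"z":0,"yaw":0},{"x":0,"y":0,"z":0,"yaw":0}]' 1
python3 -m inch '[{"x":0,"y":0,"z":-0.4,"yaw":0},{"x":0,"y":0,"z":-0.8,"yaw":0},{"x":0,"y":0,"z":-1,"yaw":0},{"x":0,"y":0,"z":-1,"yaw":0},{"x":0,"y":0,"z":-1,"yaw":0}]'
python3 - <<'E'
from plant import r
from crown import *
D={}
for n in("wrist","side"):
    i=r.camera_info(n);p,d=r.capture(n); D=dict(d=d,mtx=i['mtx'],pose=i['pose']); np.savez(n+"5.npz",p=p,**D)
    w=world(**D); m=(abs(w[...,0]-.56)<.06)&(abs(w[...,1]-.29)<.06)&(w[...,2]>.221)&(w[...,2]<.24); s=w[m].astype(np.float32); print(n,len(s),cv2.minAreaRect(s[:,:2]*1000),np.percentile(s[:,2],[5,50,95]))
    cv2.imwrite(f"pics/{n}5.png",p[:,:,::-1])
p=cv2.imread("pics/side5.png")[90:330,200:420]; cv2.imwrite("pics/v5.png",np.hstack([cv2.resize(cv2.imread("pics/wrist5.png"),(400,300)),cv2.resize(p,(275,300))]))
E
```

```text
time_s: 11.6
tcp_pos: [0.5616, 0.2967, 0.2201]
eef_rot: [-176.7, -2.0, -60.2]
contact_force: [3.0, 1.5, 5.6]
gripper_width: 0.0639
time_s: 12.02
tcp_pos: [0.5502, 0.294, 0.3188]
eef_rot: [-178.0, -2.2, -60.3]
contact_force: [0.1, 0.2, -0.8]
gripper_width: 0.0873
wrist 3695 ((556.109619140625, 298.3052978515625), (36.020023345947266, 89.97383117675781), 31.381160736083984) [0.22285048 0.23017061 0.23754285]
side 139 ((562.4194946289062, 287.8172912597656), (36.33427047729492, 71.06092834472656), 29.76260757446289) [0.2222394  0.22866647 0.23632282]
```

View pics/v5.png

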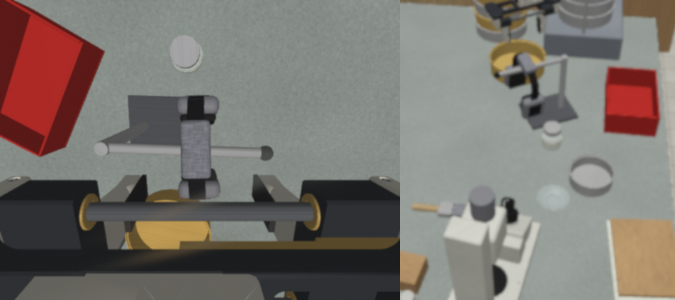

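Released: the pad lies across the bar at (195,150) in the wrist half. The side half shows the muffs hanging with a cup on each side of the bar.

```bash
python3 - <<'E'
from crown import *
D=np.load("wrist5.npz"); w=world(D['d'],D['mtx'],D['pose'])
b=np.array([.5495,.2906]); ex=np.array([.8815,.4722]); ey=np.array([-.4722,.8815])
P=w[:240].reshape(-1,3); l=np.c_[(P[:,:2]-b)@ex,(P[:,:2]-b)@ey,P[:,2]]
g=l[(l[:,2]>.215)&(l[:,2]<.245)&(abs(l[:,0])<.05)&(abs(l[:,1])<.06)]
print(np.percentile(g,[1,99],axis=0)); A=np.c_[g[:,:2],np.ones(len(g))]
k=np.abs(g[:,1])<.03; print(np.linalg.lstsq(A[k],g[k,2],rcond=None)[0])
W=np.load("scene0.npz"); w=world(W['d'],W['mtx'],W['pose'])[235:340,180:295].reshape(-1,3)
for lo,hi in((.35,.39),(.2,.34),(.04,.13)):
    s=w[(w[:,2]>lo)&(w[:,2]<hi)]; print(lo,len(s),s.mean(0),s.min(0),s.max(0))
E
python3 -m inch '[{"x":0.5,"y":0,"z":-1,"yaw":0},{"x":1,"y":0,"z":-1,"yaw":0},{"x":1,"y":0,"z":-1,"yaw":0.5},{"x":1,"y":0,"z":-1,"yaw":1},{"x":1,"y":0,"z":-0.5,"yaw":1}]'
python3 to.py .577 -.09 .43 -90
```

```text
[[-0.00760341 -0.04092783  0.22022822]
 [ 0.02772525  0.01603454  0.23727517]]
[0.00153674 0.2331195  0.23284082]
0.35 658 [ 0.53851332 -0.38267376  0.35741258] [ 0.49463129 -0.43351443  0.35001637] [ 0.57388464 -0.29234148  0.3660182 ]
0.2 1406 [ 0.56114317 -0.36919207  0.27735033] [ 0.49720545 -0.43463411  0.20010207] [ 0.59135437 -0.28781671  0.33985139]
0.04 1596 [ 0.55378048 -0.24149776  0.08547322] [ 0.29752641 -0.43457468  0.04027129] [ 0.62933519 -0.12200538  0.12996829]
time_s: 12.53
tcp_pos: [0.5947, 0.1964, 0.4383]
eef_rot: [-178.1, -1.7, -70.1]
contact_force: [-0.0, -0.1, 0.9]
gripper_width: 0.0877
tcp [0.5947 0.1964 0.4383] [-178.06   -1.72  -70.13] t 12.53 w 0.0877
shift [10.52  4.58  0.49] yaw 4.97
```

```bash
python3 -m inch '[{"x":1,"y":0.1,"z":0,"yaw":1},{"x":1,"y":0.15,"z":0,"yaw":1},{"x":1,"y":0.2,"z":0,"yaw":1},{"x":1,"y":0.2,"z":0,"yaw":1},{"x":1,"y":0.2,"z":0,"yaw":1}]'
python3 -m inch '[{"x":1,"y":0,"z":0,"yaw":0.5},{"x":1,"y":0,"z":0,"yaw":0.5},{"x":1,"y":0,"z":0,"yaw":0.5},{"x":1,"y":0,"z":0,"yaw":0.5},{"x":0,"y":0,"z":0,"yaw":0}]'
python3 to.py .577 -.09 .43 -101
python3 - <<'E'
from plant import r
import cv2,numpy as np
n="wrist";i=r.camera_info(n);p,d=r.capture(n); np.savez("w6.npz",p=p,d=d,mtx=i['mtx'],pose=i['pose']); cv2.imwrite("pics/w6.png",p[:,:,::-1])
E
```

```text
time_s: 12.95
tcp_pos: [0.5992, 0.0654, 0.4414]
eef_rot: [-177.8, -0.9, -91.1]
contact_force: [0.4, -1.5, -0.5]
gripper_width: 0.0875
time_s: 13.37
tcp_pos: [0.587, -0.0425, 0.4405]
eef_rot: [-178.2, -0.7, -100.0]
contact_force: [0.1, 0.1, 0.7]
gripper_width: 0.0875
tcp [ 0.587  -0.0425  0.4405] [-178.25   -0.68  -99.98] t 13.37 w 0.0875
shift [1.94 0.08 0.44] yaw 0.25
```

View pics/w6.png

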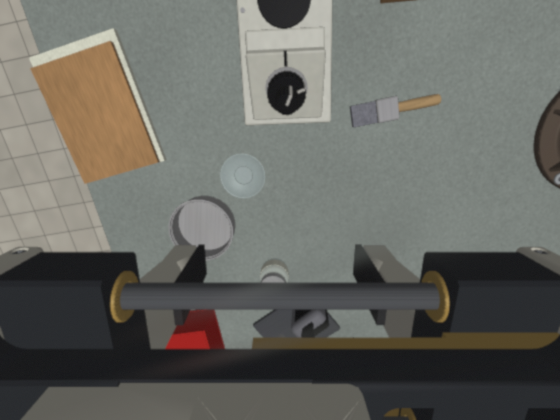

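The index mark is at (286,58), and the knobs are centred at about (287,92). White lines lie toward (300,91) and (290,98). The stage is at (285,10) and the dish at (243,176).

```bash
cat > knob.py <<'E'
from h import *
import cv2
def knob(D,pre=.06,out=None):
    p,w=D['p'],world(D['d'],D['mtx'],D['pose'])
    near=(abs(w[...,0]-.577)<.09)&(abs(w[...,1]+.165)<.09)&(w[...,2]>.03)&(w[...,2]<.2)
    hsv=cv2.cvtColor(p,cv2.COLOR_RGB2HSV); white=near&(hsv[...,2]>140)&(hsv[...,1]<60)
    s=w[white]; rng=np.random.default_rng(0); best=0   # RANSAC plane at ~30 deg
    for _ in range(500):
        a,b,c=s[rng.choice(len(s),3,False)]; n=np.cross(b-a,c-a); l=np.linalg.norm(n)
        if l<1e-6: continue
        n=n/l*np.sign(n[2]); 
        if not .8<n[2]<.93: continue
        k=abs((s-a)@n)<.0025
        if k.sum()>best: best=k.sum();K=k
    c0=s[K].mean(0); n=np.linalg.svd(s[K]-c0)[2][2]; n*=np.sign(n[2])
    up=np.array([0,0,1])-n[2]*n; up/=np.linalg.norm(up); lat=np.cross(n,up)  # anticlockwise from up is -lat... n x up
    print('slope',best,'tilt',np.degrees(np.arccos(n[2])).round(1),'yaw uphill',np.degrees(np.arctan2(up[1],up[0])).round(1),'c',c0.round(4))
    L=np.stack([(w-c0)@up,(w-c0)@lat,(w-c0)@n],-1)
    for lo,hi,nm in((.046,.062,'fine'),(.02,.033,'coarse')):
        m=near&(L[...,2]>lo)&(L[...,2]<hi); q=L[m].astype(np.float32); (cx,cy),rad=cv2.minEnclosingCircle(q[:,:2]*1000); print(nm,len(q),'up %.1f lat %.1f r %.1f'%(cx,cy,rad),'h',np.median(q[:,2]).round(4),'med',np.median(q[:,:2],0).round(4))
    return L,c0,np.stack([up,lat,n],1),near
E
python3 - <<'E'
from knob import *
D=np.load("w6.npz"); L,c0,R,near=knob(D)
v,u=np.where(near); sel=(abs(L[v,u,0])<.07)&(abs(L[v,u,1])<.07)
f=D['p'][40:130,230:340,::-1]; cv2.imwrite("pics/w6z.png",cv2.resize(f,None,fx=5,fy=5,interpolation=cv2.INTER_CUBIC))
E
```

```text
slope 3303 tilt 29.9 yaw uphill -97.7 c [ 0.5629 -0.1801  0.0826]
fine 456 up -9.4 lat 0.5 r 18.1 h 0.0559 med [-0.0064  0.0005]
coarse 672 up -9.7 lat 0.3 r 31.0 h 0.027 med [0.0043 0.0001]
```

View pics/w6z.png

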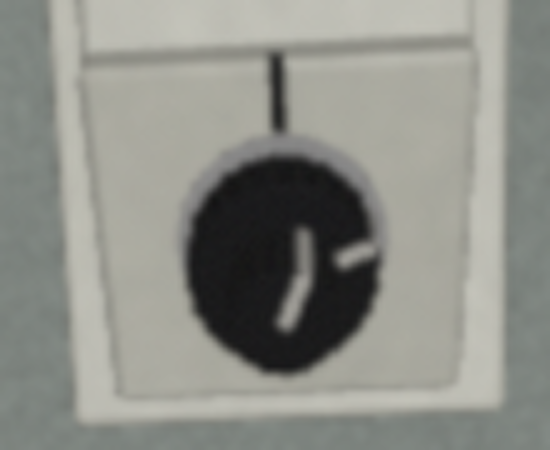

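The crop shows the index mark at (278,95) pointing down. The coarse line is at (355,255), to the right and clockwise of the mark. The fine line is bent, with parts at (290,300) and (305,245).

```bash
cat >> knob.py <<'E'
def lines(D,L,near,cu,cl,thr=100):
    V=cv2.cvtColor(D['p'],cv2.COLOR_RGB2HSV)[...,2]
    r=np.hypot(L[...,0]-cu,L[...,1]-cl); a=np.degrees(np.arctan2(L[...,1]-cl,L[...,0]-cu))
    for nm,lo,hi,rm in(('coarse',.022,.032,.0285),('fine',.05,.06,.0165),('side',.033,.05,.0195)):
        m=near&(L[...,2]>lo)&(L[...,2]<hi)&(r<rm)&(V>thr)
        v,u=np.where(m); print(nm,len(v)); 
        if len(v): print('  mean angle',np.degrees(np.angle(np.exp(1j*np.radians(a[m])).mean())).round(1),'r',r[m].min().round(4),r[m].max().round(4),[(int(x),int(y),int(round(t)),round(float(q)*1000)) for x,y,t,q in list(zip(u,v,a[m],r[m]))[:14]])
E
python3 - <<'E'
from knob import *
D=np.load("w6.npz"); L,c0,R,near=knob(D); lines(D,L,near,-.0096,.0004)
c=c0+R@[-.0096,.0004,0]; print('coarse_grip',c+R[:,2]*.015,'fine_grip',c+R[:,2]*.042)
E
python3 to.py .577 -.09 .43 -98
```

```text
slope 3303 tilt 29.9 yaw uphill -97.7 c [ 0.5629 -0.1801  0.0826]
fine 456 up -9.4 lat 0.5 r 18.1 h 0.0559 med [-0.0064  0.0005]
coarse 672 up -9.7 lat 0.3 r 31.0 h 0.027 med [0.0043 0.0001]
coarse 21
  mean angle -68.6 r 0.0175 0.028 [(290, 86, -20, 17), (303, 88, -67, 28), (300, 89, -65, 23), (301, 89, -65, 25), (302, 89, -69, 26), (303, 89, -71, 27), (299, 90, -68, 21), (300, 90, -70, 23), (301, 90, -70, 24), (302, 90, -71, 26), (303, 90, -71, 27), (297, 91, -66, 18), (298, 91, -70, 19), (299, 91, -73, 21)]
fine 36
  mean angle -23.2 r 0.0007 0.0164 [(290, 94, -20, 16), (289, 95, -15, 16), (290, 95, -20, 16), (289, 96, -16, 14), (290, 96, -22, 14), (291, 96, -28, 15), (288, 97, -13, 11), (289, 97, -18, 13), (290, 97, -25, 13), (291, 97, -31, 14), (288, 98, -14, 11), (290, 98, -29, 11), (287, 99, -7, 9), (288, 99, -16, 9)]
side 10
  mean angle -22.1 r 0.0172 0.0181 [(290, 87, -20, 18), (291, 87, -25, 18), (290, 88, -20, 18), (291, 88, -26, 17), (290, 89, -20, 17), (291, 89, -24, 18), (290, 90, -19, 18), (291, 90, -24, 18), (290, 91, -19, 18), (291, 91, -25, 17)]
coarse_grip [ 0.56546014 -0.16449656  0.09082263] fine_grip [ 0.56726723 -0.1511445   0.11422042]
tcp [ 0.5873 -0.0412  0.4402] [-178.27   -0.66  -99.9 ] t 13.42 w 0.0877
shift [1.99 0.08 0.43] yaw -0.47
```

```bash
python3 -m inch '[{"x":0.9,"y":0,"z":0.6,"yaw":0.9},{"x":0.9,"y":0,"z":0.6,"yaw":0.9},{"x":0.9,"y":0.1,"z":0.8,"yaw":0.9},{"x":0.9,"y":0.1,"z":0.8,"yaw":0.9},{"x":0.5,"y":0.2,"z":0.8,"yaw":0.6}]'
python3 to.py .566 -.162 .2 -117
```

```text
time_s: 13.83
tcp_pos: [0.5523, -0.1361, 0.3489]
eef_rot: [-178.1, 0.0, -117.0]
contact_force: [0.8, -0.1, 0.1]
gripper_width: 0.0876
tcp [ 0.5523 -0.1361  0.3489] [-1.7814e+02  2.0000e-02 -1.1700e+02] t 13.83 w 0.0876
shift [ 0.67 -0.77  5.99] yaw -0.00
```

```bash
python3 -m inch '[{"x":0.4,"y":-0.4,"z":0.8,"yaw":0},{"x":0.4,"y":-0.4,"z":0.8,"yaw":0},{"x":0,"y":0,"z":0.8,"yaw":0},{"x":0,"y":0,"z":0.8,"yaw":0},{"x":0,"y":0,"z":0.8,"yaw":0}]'
python3 -m inch '[{"x":0,"y":0,"z":0.8,"yaw":0},{"x":0,"y":0,"z":0.4,"yaw":0},{"x":0,"y":0,"z":0,"yaw":0}]'
python3 to.py .566 -.162 .101 -117
python3 - <<'E'
from plant import r
import cv2,numpy as np
from knob import *
n="wrist";i=r.camera_info(n);p,d=r.capture(n); D=dict(p=p,d=d,mtx=i['mtx'],pose=i['pose']); np.savez("w7.npz",**D); cv2.imwrite("pics/w7.png",p[:,:,::-1])
L,c0,R,near=knob(D); lines(D,L,near,-.0096,.0004)
E
```

```text
time_s: 14.25
tcp_pos: [0.5605, -0.1645, 0.2438]
eef_rot: [-178.4, 0.0, -117.1]
contact_force: [0.3, 0.0, -0.4]
gripper_width: 0.0874
time_s: 14.5
tcp_pos: [0.5583, -0.1626, 0.2067]
eef_rot: [-179.0, -0.1, -117.1]
contact_force: [-1.1, 0.5, -0.5]
gripper_width: 0.0874
tcp [ 0.5583 -0.1626  0.2067] [-1.7900e+02 -1.3000e-01 -1.1707e+02] t 14.5 w 0.0874
shift [-0.17 -0.19  4.23] yaw -0.02
slope 6359 tilt 29.7 yaw uphill -97.5 c [ 0.5578 -0.1874  0.0872]
fine 1134 up -18.2 lat 4.5 r 18.2 h 0.0558 med [-0.0122  0.0035]
coarse 1674 up -17.7 lat 4.8 r 31.2 h 0.027 med [-0.0032  0.0003]
coarse 75
  mean angle -89.4 r 0.0066 0.0276 [(301, 198, -82, 24), (302, 198, -86, 25), (302, 199, -83, 25), (303, 199, -86, 25), (302, 200, -84, 24), (303, 200, -87, 25), (302, 201, -85, 24), (303, 201, -85, 25), (304, 201, -91, 25), (302, 202, -89, 24), (303, 202, -87, 24), (304, 202, -90, 25), (301, 203, -84, 23), (302, 203, -89, 23)]
fine 102
  mean angle 5.6 r 0.0004 0.011 [(281, 226, -16, 7), (282, 226, -21, 8), (283, 226, -29, 7), (280, 227, -9, 8), (281, 227, -15, 7), (282, 227, -21, 8), (283, 227, -29, 7), (284, 227, -32, 8), (280, 228, -7, 7), (281, 228, -13, 8), (282, 228, -20, 7), (283, 228, -25, 8), (284, 228, -35, 7), (280, 229, -6, 7)]
side 68
  mean angle -19.0 r 0.0063 0.0085 [(277, 211, -10, 8), (278, 211, -17, 7), (279, 211, -22, 8), (280, 211, -29, 8), (277, 212, -9, 8), (278, 212, -15, 8), (279, 212, -21, 8), (280, 212, -30, 7), (277, 213, -7, 7), (278, 213, -14, 8), (279, 213, -21, 7), (280, 213, -27, 7), (281, 213, -31, 8), (277, 214, -7, 9)]
```

View pics/w7.png

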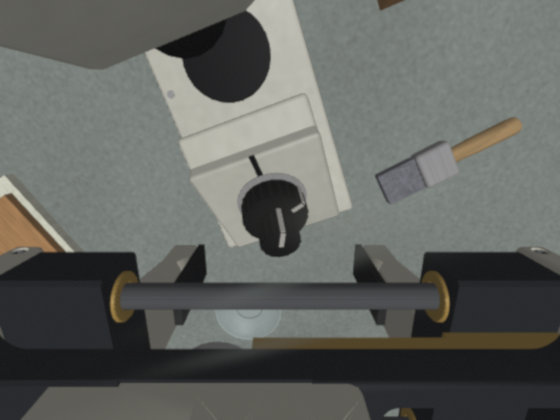

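The knobs are at about (273,208) and the index mark at (254,165). The grey shape at top left is the lens head, out of the fingers' way.

```bash
cat > kn.py <<'E'
from knob import *
def run(D):
    L,c0,R,near=knob(D)
    q=L[near&(L[...,2]>.02)&(L[...,2]<.033)].astype(np.float32); (cu,cl),_=cv2.minEnclosingCircle(q[:,:2]); q=L[near&(L[...,2]>.046)&(L[...,2]<.062)].astype(np.float32); (fu,fl),_=cv2.minEnclosingCircle(q[:,:2]); cu,cl=(cu+fu)/2,(cl+fl)/2
    lines(D,L,near,cu,cl); c=c0+R@[cu,cl,0]; print('coarse_grip',(c+R[:,2]*.015).round(4),'fine_grip',(c+R[:,2]*.042).round(4),'n',R[:,2].round(3))
def look(name,view=None):
    from plant import r
    i=r.camera_info("wrist");p,d=r.capture("wrist"); D=dict(p=p,d=d,mtx=i['mtx'],pose=i['pose']); np.savez(name+".npz",**D); cv2.imwrite(f"pics/{name}.png",p[:,:,::-1]); run(D)
E
python3 -c "
import numpy as np; from kn import run
run(np.load('w7.npz'))" | cut -c1-160
```

```text
slope 6359 tilt 29.7 yaw uphill -97.5 c [ 0.5578 -0.1874  0.0872]
fine 1134 up -18.2 lat 4.5 r 18.2 h 0.0558 med [-0.0122  0.0035]
coarse 1674 up -17.7 lat 4.8 r 31.2 h 0.027 med [-0.0032  0.0003]Traceback (most recent call last):
  File "<string>", line 3, in <module>
    run(np.load('w7.npz'))
    ~~~^^^^^^^^^^^^^^^^^^^
  File "kn.py", line 4, in run
    q=L[near&(L[...,2]>.02)&(L[...,2]<.033)].astype(np.float32); (cu,cl),_=cv2.minEnclosingCircle(q[:,:2]); q=L[near&(L[...,2]>.046)&(L[...,2]<.062)].astype(np.float32); (fu,fl),_=cv2.minEnclosingCircle(q[:,:2]); cu,cl=(cu+fu)/2,(cl+fl)/2
                                                                           ~~~~~~~~~~~~~~~~~~~~~~^^^^^^^^^
cv2.error: OpenCV(4.12.0) /io/opencv/modules/imgproc/src/shapedescr.cpp:201: error: (-215:Assertion failed) count >= 0 && (depth == CV_32F || depth == CV_32S) in function 'minEnclosingCircle'
```

```bash
sed -i 's/minEnclosingCircle(q\[:,:2\])/minEnclosingCircle(np.ascontiguousarray(q[:,:2]))/g' kn.py
python3 -c "
import numpy as np; from kn import run
run(np.load('w7.npz'));run(np.load('w6.npz'))" | cut -c1-160; python3 to.py .566 -.162 .101 -117
```

```text
slope 6359 tilt 29.7 yaw uphill -97.5 c [ 0.5578 -0.1874  0.0872]
fine 1134 up -18.2 lat 4.5 r 18.2 h 0.0558 med [-0.0122  0.0035]
coarse 1674 up -17.7 lat 4.8 r 31.2 h 0.027 med [-0.0032  0.0003]
coarse 54
  mean angle -68.6 r 0.0159 0.0282 [(299, 204, -69, 27), (300, 204, -69, 28), (301, 204, -71, 28), (298, 205, -69, 25), (299, 205, -70, 26), (300, 205, -72, 27)
fine 85
  mean angle -25.8 r 0.0005 0.0165 [(281, 227, -22, 16), (283, 227, -28, 16), (284, 228, -30, 16), (280, 229, -18, 16), (281, 229, -21, 16), (282, 229, -24, 16)
side 68
  mean angle -23.4 r 0.0157 0.0178 [(277, 211, -19, 17), (278, 211, -22, 17), (279, 211, -25, 17), (280, 211, -28, 17), (277, 212, -18, 18), (278, 212, -21, 17)
coarse_grip [ 0.5654 -0.1652  0.0913] fine_grip [ 0.5671 -0.152   0.1148] n [0.065 0.491 0.869]
slope 3303 tilt 29.9 yaw uphill -97.7 c [ 0.5629 -0.1801  0.0826]
fine 456 up -9.4 lat 0.5 r 18.1 h 0.0559 med [-0.0064  0.0005]
coarse 672 up -9.7 lat 0.3 r 31.0 h 0.027 med [0.0043 0.0001]
coarse 21
  mean angle -68.7 r 0.0174 0.0279 [(290, 86, -20, 17), (303, 88, -67, 28), (300, 89, -65, 23), (301, 89, -65, 25), (302, 89, -69, 26), (303, 89, -71, 27), (299
fine 36
  mean angle -23.4 r 0.0007 0.0163 [(290, 94, -20, 16), (289, 95, -15, 16), (290, 95, -20, 16), (289, 96, -17, 14), (290, 96, -23, 14), (291, 96, -28, 15), (288
side 10
  mean angle -22.2 r 0.0171 0.0181 [(290, 87, -20, 18), (291, 87, -25, 18), (290, 88, -20, 17), (291, 88, -26, 17), (290, 89, -20, 17), (291, 89, -24, 18), (290
coarse_grip [ 0.5655 -0.1645  0.0908] fine_grip [ 0.5673 -0.1512  0.1142] n [0.067 0.495 0.867]
tcp [ 0.5586 -0.1627  0.2076] [-1.7896e+02 -1.2000e-01 -1.1706e+02] t 14.55 w 0.088
shift [-0.17 -0.17  4.27] yaw -0.02
```

```bash
python3 -m inch '[{"x":-0.1,"y":-0.25,"z":0.6,"yaw":0},{"x":-0.1,"y":-0.1,"z":0.6,"yaw":0},{"x":0,"y":0,"z":0.6,"yaw":0},{"x":0,"y":0,"z":0.6,"yaw":0},{"x":0,"y":0,"z":0,"yaw":0}]'
python3 to.py .566 -.1625 .101 -117
```

```text
time_s: 14.97
tcp_pos: [0.5752, -0.1615, 0.1535]
eef_rot: [-178.4, 0.1, -116.8]
contact_force: [-0.4, -0.3, 0.5]
gripper_width: 0.0874
tcp [ 0.5752 -0.1615  0.1535] [-1.7842e+02  8.0000e-02 -1.1684e+02] t 14.97 w 0.0874
shift [0.2  0.37 2.09] yaw 0.04
```

```bash
python3 -m inch '[{"x":0.2,"y":0.35,"z":0.4,"yaw":0},{"x":0,"y":0,"z":0.5,"yaw":0},{"x":0,"y":0,"z":0.3,"yaw":0},{"x":0,"y":0,"z":0,"yaw":0}]'
python3 to.py .566 -.1625 .101 -117
```

```text
time_s: 15.3
tcp_pos: [0.5697, -0.1618, 0.1289]
eef_rot: [-178.0, 0.2, -116.7]
contact_force: [-1.0, 0.3, 0.8]
gripper_width: 0.0876
tcp [ 0.5697 -0.1618  0.1289] [-178.02    0.2  -116.68] t 15.3 w 0.0876
shift [0.09 0.16 1.11] yaw 0.08
```

```bash
python3 -m inch '[{"x":0.1,"y":0.2,"z":0.5,"yaw":0},{"x":0,"y":0,"z":0.5,"yaw":0},{"x":0,"y":0,"z":0.1,"yaw":0},{"x":0,"y":0,"z":0,"yaw":0}]'
python3 to.py .566 -.1625 .101 -117
```

```text
time_s: 15.63
tcp_pos: [0.569, -0.1621, 0.1066]
eef_rot: [-177.6, 0.3, -116.6]
contact_force: [0.3, 0.4, 0.0]
gripper_width: 0.0876
tcp [ 0.569  -0.1621  0.1066] [-177.61    0.33 -116.57] t 15.63 w 0.0876
shift [0.07 0.11 0.22] yaw 0.11
```

```bash
python3 -m inch '[{"x":0.1,"y":0.15,"z":0.25,"yaw":0},{"x":0,"y":0,"z":0,"yaw":0}]'
python3 -m inch '[{"x":0,"y":0,"z":0.05,"yaw":0},{"x":0,"y":0,"z":0,"yaw":0},{"x":0,"y":0,"z":0,"yaw":0},{"x":0,"y":0,"z":0,"yaw":0},{"x":0,"y":0,"z":0,"yaw":0}]' -1 30
```

```text
time_s: 15.8
tcp_pos: [0.5659, -0.1627, 0.1018]
eef_rot: [-177.5, 0.4, -116.5]
contact_force: [-0.5, 0.1, -0.4]
gripper_width: 0.0877
time_s: 16.22
tcp_pos: [0.5654, -0.1624, 0.102]
eef_rot: [-177.5, 0.4, -116.6]
contact_force: [-5.5, 9.7, 7.3]
gripper_width: 0.0602
```

```bash
python3 -m inch '[{"x":0,"y":0,"z":0,"yaw":-0.6},{"x":0,"y":0,"z":0,"yaw":-0.7},{"x":0,"y":0,"z":0,"yaw":-0.7},{"x":0,"y":0,"z":0,"yaw":-0.7},{"x":0,"y":0,"z":0,"yaw":-0.7}]'
python3 to.py .566 -.1625 .102 -80
```

```text
time_s: 16.63
tcp_pos: [0.5656, -0.1613, 0.1029]
eef_rot: [-177.5, -0.1, -102.9]
contact_force: [2.9, -3.4, -3.0]
gripper_width: 0.0592
tcp [ 0.5656 -0.1613  0.1029] [-1.7749e+02 -6.0000e-02 -1.0287e+02] t 16.63 w 0.0592
shift [ 0.04 -0.02  0.04] yaw -5.72
```

```bash
python3 -m inch '[{"x":0,"y":0,"z":0,"yaw":-0.7},{"x":0,"y":0,"z":0,"yaw":-0.8},{"x":0,"y":0,"z":0,"yaw":-0.8},{"x":0,"y":0,"z":0,"yaw":-0.8},{"x":0,"y":0,"z":0,"yaw":-0.8}]'
python3 -m inch '[{"x":0,"y":0,"z":0,"yaw":-0.8},{"x":0,"y":0,"z":0,"yaw":-0.8},{"x":0,"y":0,"z":0,"yaw":-0.6},{"x":0,"y":0,"z":0,"yaw":0}]'
python3 -c "
from kn import look
look('w8')" | cut -c1-150
```

```text
time_s: 17.05
tcp_pos: [0.5658, -0.1625, 0.1023]
eef_rot: [-177.7, -0.7, -87.1]
contact_force: [1.0, 3.4, 3.7]
gripper_width: 0.0596
time_s: 17.38
tcp_pos: [0.5657, -0.1614, 0.1032]
eef_rot: [-177.9, -1.0, -78.0]
contact_force: [2.5, -0.2, -1.5]
gripper_width: 0.0595
slope 12838 tilt 29.3 yaw uphill -98.0 c [ 0.5695 -0.1999  0.0934]
fine 6999 up 19.4 lat -20.8 r 71.4 h 0.0559 med [ 0.0483 -0.0456]
coarse 4857 up -13.8 lat -6.9 r 48.4 h 0.0268 med [-0.0134 -0.0062]
coarse 283
  mean angle -135.3 r 0.0164 0.0285 [(326, 255, -125, 18), (325, 256, -127, 18), (325, 257, -128, 18), (326, 257, -126, 19), (327, 257, -126, 20), (32
fine 0
side 132
  mean angle 159.5 r 0.0161 0.0192 [(278, 264, 155, 18), (279, 264, 156, 18), (278, 265, 155, 18), (279, 265, 157, 18), (280, 265, 158, 18), (282, 265
coarse_grip [ 0.5564 -0.193   0.1078] fine_grip [ 0.5583 -0.1799  0.1313] n [0.068 0.485 0.872]
```

```bash
python3 -m inch '[{"x":0,"y":0,"z":0,"yaw":0},{"x":0,"y":0,"z":0,"yaw":0},{"x":0,"y":0,"z":0,"yaw":0},{"x":0,"y":0,"z":-0.3,"yaw":0},{"x":0,"y":0,"z":-0.8,"yaw":0}]' 1
python3 -m inch '[{"x":0,"y":0,"z":-1,"yaw":0},{"x":0,"y":0,"z":-1,"yaw":0.5},{"x":0,"y":0,"z":-1,"yaw":1},{"x":0,"y":0,"z":-0.5,"yaw":1},{"x":0,"y":0,"z":0,"yaw":0.8}]'
python3 -c "
from kn import look
look('w9')" | cut -c1-150;  python3 to.py .566 -.1625 .102 -117
```

```text
time_s: 17.85
tcp_pos: [0.5626, -0.1614, 0.1278]
eef_rot: [-178.2, -0.9, -78.2]
contact_force: [0.3, 0.0, -0.3]
gripper_width: 0.0856
time_s: 18.27
tcp_pos: [0.5599, -0.1616, 0.2247]
eef_rot: [-177.9, -0.6, -91.8]
contact_force: [0.6, -0.9, -0.0]
gripper_width: 0.0875
slope 5818 tilt 29.7 yaw uphill -97.8 c [ 0.5619 -0.188   0.0871]
fine 1002 up -18.1 lat 0.4 r 17.9 h 0.0558 med [-0.0124  0.0005]
coarse 1481 up -17.8 lat 0.3 r 30.6 h 0.027 med [-0.0031 -0.    ]
coarse 53
  mean angle -41.8 r 0.0162 0.0285 [(300, 197, -43, 28), (301, 197, -45, 28), (299, 198, -43, 27), (300, 198, -44, 28), (301, 198, -45, 28), (302, 198
fine 77
  mean angle 9.6 r 0.0004 0.0165 [(275, 217, 4, 16), (276, 217, 1, 16), (277, 217, -2, 16), (273, 218, 10, 16), (273, 219, 9, 16), (274, 220, 6, 16), 
side 56
  mean angle 4.1 r 0.0154 0.0178 [(275, 202, 10, 17), (277, 202, 3, 18), (275, 203, 9, 17), (276, 203, 6, 17), (277, 203, 3, 17), (278, 203, 0, 17), (
coarse_grip [ 0.5654 -0.1652  0.0913] fine_grip [ 0.5672 -0.152   0.1147] n [0.067 0.491 0.869]
tcp [ 0.5598 -0.1616  0.224 ] [-177.88   -0.54  -92.04] t 18.32 w 0.0878
shift [-0.02 -0.07  4.89] yaw 6.24
```

```bash
python3 -m inch '[{"x":0,"y":0,"z":0.7,"yaw":1},{"x":0,"y":0,"z":0.7,"yaw":1},{"x":0,"y":0,"z":0.7,"yaw":1},{"x":0,"y":0,"z":0.5,"yaw":1},{"x":0,"y":0,"z":0,"yaw":1}]'
python3 -m inch '[{"x":0,"y":0,"z":0.5,"yaw":1},{"x":0,"y":0,"z":0.4,"yaw":1},{"x":0,"y":0,"z":0,"yaw":0}]'
python3 to.py .566 -.1625 .102 -121
```

```text
time_s: 18.73
tcp_pos: [0.5629, -0.1627, 0.1598]
eef_rot: [-177.5, 0.4, -112.4]
contact_force: [-0.6, 1.1, -0.3]
gripper_width: 0.0877
time_s: 18.98
tcp_pos: [0.5626, -0.1633, 0.1354]
eef_rot: [-177.7, 0.6, -120.8]
contact_force: [-0.8, -0.1, -0.3]
gripper_width: 0.088
tcp [ 0.5626 -0.1633  0.1354] [-177.71    0.64 -120.78] t 18.98 w 0.088
shift [-0.08 -0.05  1.34] yaw 0.05
```

```bash
python3 -m inch '[{"x":-0.1,"y":-0.1,"z":0.5,"yaw":0},{"x":0,"y":0,"z":0.5,"yaw":0},{"x":0,"y":0,"z":0.35,"yaw":0},{"x":0,"y":0,"z":0,"yaw":0}]'
python3 to.py .566 -.1625 .102 -121
```

```text
time_s: 19.32
tcp_pos: [0.5675, -0.1632, 0.1018]
eef_rot: [-177.7, 0.6, -120.1]
contact_force: [-0.9, 0.4, -0.1]
gripper_width: 0.0874
tcp [ 0.5675 -0.1632  0.1018] [-177.69    0.58 -120.08] t 19.32 w 0.0874
shift [ 0.01  0.07 -0.01] yaw 0.23
```

```bash
python3 -m inch '[{"x":0,"y":0,"z":0,"yaw":0},{"x":0,"y":0,"z":0,"yaw":0},{"x":0,"y":0,"z":0,"yaw":0},{"x":0,"y":0,"z":0,"yaw":0},{"x":0,"y":0,"z":0,"yaw":0}]' -1 40
python3 -m inch '[{"x":0,"y":0,"z":0,"yaw":-0.7},{"x":0,"y":0,"z":0,"yaw":-0.8},{"x":0,"y":0,"z":0,"yaw":-0.8},{"x":0,"y":0,"z":0,"yaw":-0.8},{"x":0,"y":0,"z":0,"yaw":-0.8}]'
python3 -m inch '[{"x":0,"y":0,"z":0,"yaw":-0.8},{"x":0,"y":0,"z":0,"yaw":-0.8},{"x":0,"y":0,"z":0,"yaw":-0.8},{"x":0,"y":0,"z":0,"yaw":-0.8},{"x":0,"y":0,"z":0,"yaw":-0.8}]'
python3 -m inch '[{"x":0,"y":0,"z":0,"yaw":-0.8},{"x":0,"y":0,"z":0,"yaw":-0.8},{"x":0,"y":0,"z":0,"yaw":-0.8},{"x":0,"y":0,"z":0,"yaw":-0.8},{"x":0,"y":0,"z":0,"yaw":0}]'
```

```text
time_s: 19.73
tcp_pos: [0.5655, -0.1623, 0.103]
eef_rot: [-177.9, 0.6, -119.9]
contact_force: [-8.3, 12.8, 4.1]
gripper_width: 0.06
time_s: 20.15
tcp_pos: [0.5659, -0.1596, 0.1052]
eef_rot: [-177.8, 0.3, -104.2]
contact_force: [4.3, -2.4, -4.7]
gripper_width: 0.0588
time_s: 20.57
tcp_pos: [0.5657, -0.16, 0.1053]
eef_rot: [-177.8, -0.3, -87.9]
contact_force: [3.4, 1.7, 0.5]
gripper_width: 0.0586
time_s: 20.98
tcp_pos: [0.5621, -0.1583, 0.1085]
eef_rot: [-178.2, -0.5, -74.7]
contact_force: [-9.7, 1.5, 10.2]
gripper_width: 0.0515
```

```bash
python3 -m inch '[{"x":0,"y":0,"z":0,"yaw":0},{"x":0,"y":0,"z":0,"yaw":0},{"x":0,"y":0,"z":0,"yaw":0},{"x":0,"y":0,"z":-0.3,"yaw":0},{"x":0,"y":0,"z":-0.8,"yaw":0}]' 1
python3 -m inch '[{"x":0,"y":0,"z":-1,"yaw":0},{"x":0,"y":0,"z":-1,"yaw":0.5},{"x":0,"y":0,"z":-1,"yaw":1},{"x":0,"y":0,"z":-0.5,"yaw":1},{"x":0,"y":0,"z":0,"yaw":0.8}]'
python3 -c "
from kn import look
look('w10')" | cut -c1-150;  python3 to.py .566 -.1625 .102 -113
```

```text
time_s: 21.4
tcp_pos: [0.559, -0.158, 0.1364]
eef_rot: [-178.4, -0.4, -74.7]
contact_force: [-1.4, 0.5, -0.2]
gripper_width: 0.0789
time_s: 21.82
tcp_pos: [0.558, -0.1588, 0.2339]
eef_rot: [-178.0, -0.1, -88.2]
contact_force: [-0.5, -0.6, -0.0]
gripper_width: 0.0872
slope 5569 tilt 29.8 yaw uphill -97.8 c [ 0.5627 -0.1877  0.087 ]
fine 954 up -18.0 lat -0.2 r 18.1 h 0.0558 med [-0.012  -0.0002]
coarse 1418 up -17.1 lat -0.2 r 30.9 h 0.027 med [-0.0027 -0.0002]
coarse 51
  mean angle -9.1 r 0.0163 0.0282 [(287, 183, -16, 28), (284, 184, -10, 28), (285, 184, -12, 28), (283, 185, -9, 26), (284, 185, -11, 27), (285, 185, 
fine 72
  mean angle 41.0 r 0.0006 0.0165 [(263, 210, 36, 16), (263, 212, 35, 16), (262, 214, 37, 16), (263, 214, 35, 16), (264, 214, 32, 16), (261, 215, 41, 
side 44
  mean angle 35.2 r 0.0159 0.0182 [(266, 196, 35, 17), (267, 196, 29, 18), (265, 197, 40, 16), (266, 197, 34, 17), (267, 197, 29, 17), (264, 198, 43, 
coarse_grip [ 0.5656 -0.1652  0.0912] fine_grip [ 0.5674 -0.1519  0.1147] n [0.067 0.492 0.868]
tcp [ 0.558  -0.1588  0.2333] [-1.7803e+02 -1.3000e-01 -8.8460e+01] t 21.87 w 0.0877
shift [ 0.14 -0.14  5.26] yaw 6.14
```

```bash
python3 -m inch '[{"x":0.05,"y":-0.1,"z":0.8,"yaw":1},{"x":0.05,"y":-0.05,"z":0.8,"yaw":1},{"x":0,"y":0,"z":0.7,"yaw":1},{"x":0,"y":0,"z":0.6,"yaw":0.9},{"x":0,"y":0,"z":0.3,"yaw":0.3}]'
python3 -m inch '[{"x":0,"y":0,"z":0.4,"yaw":0},{"x":0,"y":0,"z":0.4,"yaw":0},{"x":0,"y":0,"z":0,"yaw":0}]'
python3 to.py .566 -.1625 .102 -106
```

```text
time_s: 22.28
tcp_pos: [0.5674, -0.1619, 0.1557]
eef_rot: [-177.5, 0.6, -105.6]
contact_force: [-0.7, -0.3, -0.1]
gripper_width: 0.0877
time_s: 22.53
tcp_pos: [0.5675, -0.1619, 0.1327]
eef_rot: [-177.7, 0.5, -105.3]
contact_force: [-0.6, 0.1, -0.7]
gripper_width: 0.0877
tcp [ 0.5675 -0.1619  0.1327] [-177.69    0.53 -105.29] t 22.53 w 0.0877
shift [0.05 0.1  1.23] yaw 0.18
```

```bash
python3 -m inch '[{"x":0,"y":0.1,"z":0.5,"yaw":0.2},{"x":0,"y":0,"z":0.5,"yaw":0},{"x":0,"y":0,"z":0.25,"yaw":0},{"x":0,"y":0,"z":0,"yaw":0}]'
python3 -m inch '[{"x":0,"y":0,"z":0,"yaw":0},{"x":0,"y":0,"z":0,"yaw":0},{"x":0,"y":0,"z":0,"yaw":0},{"x":0,"y":0,"z":0,"yaw":0},{"x":0,"y":0,"z":0,"yaw":0}]' -1 30
python3 -m inch '[{"x":0,"y":0,"z":0,"yaw":-0.7},{"x":0,"y":0,"z":0,"yaw":-0.8},{"x":0,"y":0,"z":0,"yaw":-0.8},{"x":0,"y":0,"z":0,"yaw":-0.8},{"x":0,"y":0,"z":0,"yaw":-0.8}]'
python3 -m inch '[{"x":0,"y":0,"z":0,"yaw":0},{"x":0,"y":0,"z":0,"yaw":0}]'
```

```text
time_s: 22.87
tcp_pos: [0.5679, -0.1615, 0.1019]
eef_rot: [-177.5, 0.6, -105.7]
contact_force: [0.5, 0.5, 0.8]
gripper_width: 0.0875
time_s: 23.28
tcp_pos: [0.5663, -0.1611, 0.1036]
eef_rot: [-177.7, 0.5, -105.7]
contact_force: [-15.7, 10.8, 8.1]
gripper_width: 0.0601
time_s: 23.7
tcp_pos: [0.5658, -0.1606, 0.104]
eef_rot: [-177.7, 0.0, -90.0]
contact_force: [3.0, 1.1, -1.2]
gripper_width: 0.059
time_s: 23.87
tcp_pos: [0.5659, -0.1606, 0.1041]
eef_rot: [-177.7, 0.1, -90.0]
contact_force: [2.7, -0.7, -2.8]
gripper_width: 0.0593
```

```bash
python3 -m inch '[{"x":0,"y":0,"z":0,"yaw":0},{"x":0,"y":0,"z":0,"yaw":0},{"x":0,"y":0,"z":0,"yaw":0},{"x":0,"y":0,"z":-0.3,"yaw":0},{"x":0,"y":0,"z":-0.8,"yaw":0}]' 1
python3 -m inch '[{"x":0,"y":0,"z":-1,"yaw":0},{"x":0,"y":0,"z":-1,"yaw":0},{"x":0,"y":0,"z":-1,"yaw":0},{"x":0,"y":0,"z":-0.7,"yaw":0},{"x":0,"y":0,"z":0,"yaw":0}]'
python3 -c "
from kn import look
look('w11')" | cut -c1-150;  python3 to.py .568 -.147 .14 -78
```

```text
time_s: 24.28
tcp_pos: [0.563, -0.1606, 0.1301]
eef_rot: [-177.9, 0.1, -90.2]
contact_force: [0.5, -0.4, -0.3]
gripper_width: 0.0855
time_s: 24.7
tcp_pos: [0.56, -0.1613, 0.2334]
eef_rot: [-177.6, -0.1, -90.2]
contact_force: [0.6, 0.1, 0.6]
gripper_width: 0.0873
slope 5551 tilt 29.7 yaw uphill -97.7 c [ 0.5621 -0.1879  0.087 ]
fine 944 up -17.9 lat 0.4 r 17.8 h 0.0557 med [-0.012   0.0002]
coarse 1418 up -17.6 lat 0.1 r 30.6 h 0.027 med [-0.0029 -0.    ]
coarse 44
  mean angle -1.4 r 0.0168 0.0284 [(281, 185, 0, 28), (282, 185, -2, 28), (281, 186, 0, 28), (282, 186, -2, 28), (283, 186, -4, 28), (280, 187, 1, 27)
fine 71
  mean angle 55.7 r 0.0001 0.0165 [(265, 214, 40, 16), (263, 218, 47, 16), (264, 218, 43, 16), (262, 219, 57, 15), (263, 219, 49, 16), (264, 219, 42, 
side 39
  mean angle 44.8 r 0.0161 0.0181 [(266, 200, 44, 18), (267, 200, 41, 17), (265, 201, 49, 17), (266, 201, 43, 17), (267, 201, 41, 17), (265, 202, 47, 
coarse_grip [ 0.5654 -0.1653  0.0913] fine_grip [ 0.5672 -0.152   0.1147] n [0.066 0.491 0.868]
tcp [ 0.5596 -0.1612  0.2321] [-1.7769e+02 -2.0000e-02 -9.0220e+01] t 24.75 w 0.0874
shift [-0.57 -0.18  3.69] yaw -3.05
```

```bash
python3 -m inch '[{"x":-0.2,"y":-0.1,"z":0.5,"yaw":-0.9},{"x":-0.2,"y":-0.05,"z":0.7,"yaw":-0.9},{"x":-0.1,"y":-0.05,"z":0.7,"yaw":-0.9},{"x":0,"y":0,"z":0.7,"yaw":-0.7},{"x":0,"y":0,"z":0.2,"yaw":0}]'
python3 to.py .568 -.149 .123 -76
```

```text
time_s: 25.17
tcp_pos: [0.5673, -0.148, 0.1626]
eef_rot: [-177.4, -0.6, -76.1]
contact_force: [-0.7, -0.3, 0.1]
gripper_width: 0.0879
tcp [ 0.5673 -0.148   0.1626] [-177.41   -0.64  -76.1 ] t 25.17 w 0.0879
shift [0.03 0.05 1.58] yaw -0.02
```

```bash
python3 -m inch '[{"x":0,"y":0,"z":0.5,"yaw":0},{"x":0,"y":0,"z":0.5,"yaw":0},{"x":0,"y":0,"z":0.4,"yaw":0},{"x":0,"y":0,"z":0.1,"yaw":0},{"x":0,"y":0,"z":0,"yaw":0}]'
python3 to.py .568 -.149 .123 -76
```

```text
time_s: 25.58
tcp_pos: [0.5673, -0.1483, 0.1218]
eef_rot: [-177.7, -0.6, -76.5]
contact_force: [0.0, -0.4, 1.2]
gripper_width: 0.0879
tcp [ 0.5673 -0.1483  0.1218] [-177.7    -0.59  -76.5 ] t 25.58 w 0.0879
shift [ 0.03 -0.02 -0.05] yaw -0.12
```

```bash
python3 -m inch '[{"x":0,"y":0,"z":0,"yaw":0},{"x":0,"y":0,"z":0,"yaw":0},{"x":0,"y":0,"z":0,"yaw":0},{"x":0,"y":0,"z":0,"yaw":0},{"x":0,"y":0,"z":0,"yaw":0}]' -1 15
python3 -m inch '[{"x":0,"y":0,"z":0,"yaw":0},{"x":0,"y":0,"z":0,"yaw":0},{"x":0,"y":0,"z":0,"yaw":0},{"x":0,"y":0,"z":0,"yaw":0}]'
python3 -m inch '[{"x":0,"y":0,"z":0,"yaw":0.7},{"x":0,"y":0,"z":0,"yaw":0.8},{"x":0,"y":0,"z":0,"yaw":0.8},{"x":0,"y":0,"z":0,"yaw":0.8},{"x":0,"y":0,"z":0,"yaw":0.8}]'
python3 -m inch '[{"x":0,"y":0,"z":0,"yaw":0.8},{"x":0,"y":0,"z":0,"yaw":0.8},{"x":0,"y":0,"z":0,"yaw":0.8},{"x":0,"y":0,"z":0,"yaw":0.8},{"x":0,"y":0,"z":0,"yaw":0.8}]'
python3 -m inch '[{"x":0,"y":0,"z":0,"yaw":0.8},{"x":0,"y":0,"z":0,"yaw":0.8},{"x":0,"y":0,"z":0,"yaw":0.5},{"x":0,"y":0,"z":0,"yaw":0}]'
```

```text
time_s: 26.0
tcp_pos: [0.5686, -0.1485, 0.1244]
eef_rot: [-177.5, -0.6, -76.6]
contact_force: [-0.8, 0.4, -0.0]
gripper_width: 0.0595
time_s: 26.33
tcp_pos: [0.5682, -0.1487, 0.1253]
eef_rot: [-177.5, -0.7, -76.6]
contact_force: [-1.2, -1.8, 0.9]
gripper_width: 0.0352
time_s: 26.75
tcp_pos: [0.5682, -0.1482, 0.1259]
eef_rot: [-177.4, 0.1, -92.7]
contact_force: [-1.7, -1.0, 0.5]
gripper_width: 0.0337
time_s: 27.17
tcp_pos: [0.5679, -0.1483, 0.1259]
eef_rot: [-177.5, 0.8, -109.3]
contact_force: [-0.9, 0.7, 0.6]
gripper_width: 0.0334
time_s: 27.5
tcp_pos: [0.5678, -0.1481, 0.1262]
eef_rot: [-177.7, 1.2, -118.2]
contact_force: [-1.7, 0.7, -0.5]
gripper_width: 0.034
```

```bash
python3 -m inch '[{"x":0,"y":0,"z":0,"yaw":0},{"x":0,"y":0,"z":0,"yaw":0},{"x":0,"y":0,"z":0,"yaw":0},{"x":0,"y":0,"z":-0.3,"yaw":0},{"x":0,"y":0,"z":-0.8,"yaw":0}]' 1
python3 -m inch '[{"x":-0.1,"y":0,"z":-1,"yaw":-0.6},{"x":-0.1,"y":0,"z":-1,"yaw":-0.8},{"x":-0.1,"y":0,"z":-0.9,"yaw":-1},{"x":0,"y":0,"z":0,"yaw":-1},{"x":0,"y":0,"z":0,"yaw":-0.8}]'
python3 -c "
from kn import look
look('w12')" | cut -c1-150;  python3 to.py .568 -.149 .123 -80
```

```text
time_s: 27.92
tcp_pos: [0.5642, -0.1479, 0.1505]
eef_rot: [-178.0, 1.0, -118.0]
contact_force: [0.6, -0.3, -0.9]
gripper_width: 0.0618
time_s: 28.33
tcp_pos: [0.566, -0.1415, 0.2331]
eef_rot: [-177.5, 0.4, -100.5]
contact_force: [-0.2, -0.8, -0.5]
gripper_width: 0.0869
slope 6168 tilt 29.7 yaw uphill -97.7 c [ 0.5606 -0.1872  0.0868]
fine 1031 up -17.5 lat 1.7 r 18.2 h 0.0559 med [-0.0124  0.0016]
coarse 1522 up -17.8 lat 1.6 r 30.9 h 0.027 med [-0.0026  0.0003]
coarse 49
  mean angle -0.2 r 0.0166 0.0285 [(280, 162, 0, 28), (282, 162, -3, 28), (281, 163, -2, 28), (280, 164, 0, 28), (281, 164, -2, 28), (282, 164, -3, 27
fine 76
  mean angle 20.5 r 0.0006 0.0163 [(275, 195, 18, 16), (276, 195, 14, 16), (277, 195, 11, 16), (274, 196, 23, 15), (275, 196, 18, 16), (276, 196, 15, 
side 51
  mean angle 15.6 r 0.0164 0.0183 [(276, 177, 14, 18), (275, 178, 18, 17), (276, 178, 16, 17), (277, 178, 13, 16), (275, 179, 17, 18), (276, 179, 14, 
coarse_grip [ 0.5653 -0.1648  0.091 ] fine_grip [ 0.5671 -0.1515  0.1145] n [0.067 0.492 0.868]
tcp [ 0.5666 -0.1417  0.2338] [-177.39    0.33 -100.26] t 28.38 w 0.0871
shift [0.3  0.09 4.43] yaw -5.07
```

```bash
python3 -m inch '[{"x":0.1,"y":0.05,"z":0.6,"yaw":-0.8},{"x":0.1,"y":0.05,"z":0.7,"yaw":-0.8},{"x":0.05,"y":0,"z":0.7,"yaw":-0.8},{"x":0,"y":0,"z":0.6,"yaw":-0.7},{"x":0,"y":0,"z":0,"yaw":0}]'
python3 to.py .568 -.149 .123 -87
```

```text
time_s: 28.8
tcp_pos: [0.5681, -0.1482, 0.1712]
eef_rot: [-176.9, -0.3, -87.6]
contact_force: [-0.6, -0.8, 0.6]
gripper_width: 0.0878
tcp [ 0.5681 -0.1482  0.1712] [-176.95   -0.27  -87.59] t 28.8 w 0.0878
shift [0.02 0.11 1.92] yaw -0.15
```

```bash
python3 -m inch '[{"x":0,"y":0.1,"z":0.6,"yaw":0},{"x":0,"y":0,"z":0.6,"yaw":0},{"x":0,"y":0,"z":0.4,"yaw":0},{"x":0,"y":0,"z":0.2,"yaw":0},{"x":0,"y":0,"z":0,"yaw":0}]'
python3 to.py .568 -.149 .123 -87
```

```text
time_s: 29.22
tcp_pos: [0.5694, -0.1489, 0.1277]
eef_rot: [-176.8, -0.3, -88.2]
contact_force: [-0.0, -0.0, 0.2]
gripper_width: 0.0875
tcp [ 0.5694 -0.1489  0.1277] [-176.83   -0.31  -88.15] t 29.22 w 0.0875
shift [0.   0.07 0.19] yaw -0.29
```

```bash
python3 -m inch '[{"x":0,"y":0.05,"z":0.2,"yaw":0},{"x":0,"y":0,"z":0,"yaw":0},{"x":0,"y":0,"z":0,"yaw":0},{"x":0,"y":0,"z":0,"yaw":0},{"x":0,"y":0,"z":0,"yaw":0}]' -1 15
python3 -m inch '[{"x":0,"y":0,"z":0,"yaw":0},{"x":0,"y":0,"z":0,"yaw":0},{"x":0,"y":0,"z":0,"yaw":0},{"x":0,"y":0,"z":0,"yaw":0}]'
python3 -m inch '[{"x":0,"y":0,"z":0,"yaw":0.7},{"x":0,"y":0,"z":0,"yaw":0.8},{"x":0,"y":0,"z":0,"yaw":0.8},{"x":0,"y":0,"z":0,"yaw":0.8},{"x":0,"y":0,"z":0,"yaw":0.8}]'
python3 -m inch '[{"x":0,"y":0,"z":0,"yaw":0.8},{"x":0,"y":0,"z":0,"yaw":0.7},{"x":0,"y":0,"z":0,"yaw":0},{"x":0,"y":0,"z":0,"yaw":0}]'
```

```text
time_s: 29.63
tcp_pos: [0.57, -0.1491, 0.1251]
eef_rot: [-176.6, -0.3, -88.2]
contact_force: [-0.1, 0.1, 0.6]
gripper_width: 0.0605
time_s: 29.97
tcp_pos: [0.5681, -0.1492, 0.1255]
eef_rot: [-176.8, -0.3, -88.3]
contact_force: [-5.5, 1.4, 7.3]
gripper_width: 0.0342
time_s: 30.38
tcp_pos: [0.5678, -0.1488, 0.1261]
eef_rot: [-176.8, 0.6, -104.3]
contact_force: [0.4, -0.7, -1.2]
gripper_width: 0.0334
time_s: 30.72
tcp_pos: [0.5675, -0.1488, 0.1261]
eef_rot: [-176.9, 0.9, -110.6]
contact_force: [-1.8, 0.2, 0.1]
gripper_width: 0.0336
```

```bash
python3 -m inch '[{"x":0,"y":0,"z":0,"yaw":0},{"x":0,"y":0,"z":0,"yaw":0},{"x":0,"y":0,"z":0,"yaw":0},{"x":0,"y":0,"z":-0.3,"yaw":0},{"x":0,"y":0,"z":-0.8,"yaw":0}]' 1
python3 -m inch '[{"x":-0.1,"y":0,"z":-1,"yaw":-0.6},{"x":-0.1,"y":0,"z":-1,"yaw":-0.8},{"x":-0.1,"y":0,"z":-0.9,"yaw":-0.8},{"x":0,"y":0,"z":0,"yaw":-0.6},{"x":0,"y":0,"z":0,"yaw":0}]'
python3 -c "
from kn import look
look('w13')" | cut -c1-150
python3 - <<'E'
from plant import r
from crown import *
i=r.camera_info("side");p,d=r.capture("side"); w=world(d,i['mtx'],i['pose']); m=(abs(w[...,0]-.56)<.06)&(abs(w[...,1]-.29)<.06)&(w[...,2]>.221)&(w[...,2]<.245); s=w[m].astype(np.float32); print(len(s),cv2.minAreaRect(s[:,:2]*1000),np.percentile(s[:,2],[5,50,95]))
a=cv2.resize(p[100:340,190:410],(367,400)); q=cv2.imread("pics/w13.png")[100:250,200:350,::-1]; cv2.imwrite("pics/v13.png",np.hstack([cv2.resize(q,(400,400),interpolation=2),a])[:,:,::-1])
E
```

```text
time_s: 31.13
tcp_pos: [0.5637, -0.1486, 0.1507]
eef_rot: [-177.3, 0.8, -110.4]
contact_force: [-0.8, -0.2, 0.2]
gripper_width: 0.0612
time_s: 31.55
tcp_pos: [0.5637, -0.1415, 0.2333]
eef_rot: [-176.8, 0.2, -98.6]
contact_force: [-0.9, 0.6, -1.3]
gripper_width: 0.087
slope 6097 tilt 29.7 yaw uphill -97.8 c [ 0.5606 -0.1874  0.0869]
fine 1026 up -17.6 lat 1.8 r 17.8 h 0.0558 med [-0.0124  0.0014]
coarse 1512 up -17.6 lat 1.8 r 31.0 h 0.027 med [-0.0027  0.0002]
coarse 51
  mean angle -2.3 r 0.0158 0.0284 [(281, 163, -1, 28), (280, 164, 0, 28), (281, 164, -1, 28), (283, 164, -5, 28), (280, 165, 0, 28), (281, 165, -1, 27
fine 76
  mean angle -0.0 r 0.0007 0.0164 [(279, 193, 2, 16), (281, 194, -4, 16), (280, 195, -1, 16), (282, 195, -8, 16), (279, 196, 2, 16), (280, 196, -2, 16
side 49
  mean angle -1.9 r 0.0162 0.018 [(282, 177, -5, 18), (280, 178, 1, 17), (281, 178, -2, 18), (282, 178, -5, 17), (283, 178, -8, 17), (280, 179, 1, 17)
coarse_grip [ 0.5655 -0.1651  0.0912] fine_grip [ 0.5673 -0.1518  0.1146] n [0.067 0.492 0.868]
129 ((560.0042724609375, 292.60589599609375), (36.11748123168945, 77.1676025390625), 31.820301055908203) [0.22341261 0.2302959  0.23398983]
```

View pics/v13.png

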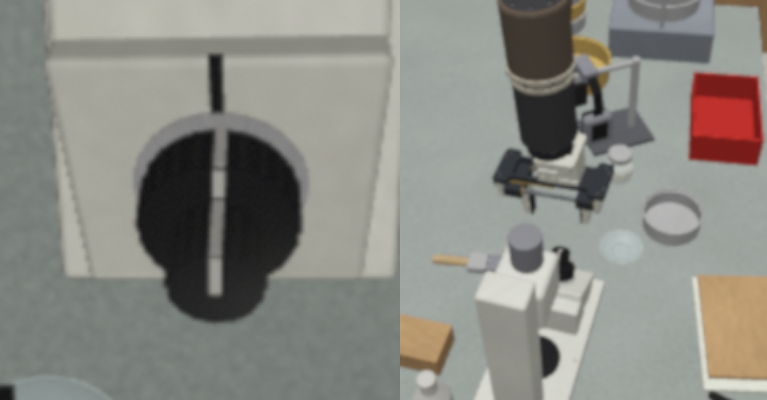

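All three lines are collinear at x≈215 in the left half: the mark at (215,80), the coarse line (218,150) and the fine line (216,240). In the right half the muffs still hang on the bar at (595,95), and the gripper is clear of everything.

```bash
python3 -m inch '[{"x":0,"y":0,"z":-0.8,"yaw":0},{"x":0,"y":0,"z":-0.8,"yaw":0},{"x":0,"y":0,"z":0,"yaw":0},{"x":0,"y":0,"z":0,"yaw":0},{"x":0,"y":0,"z":0,"yaw":0}]'
python3 -c "
from plant import r
print(r.close_job())"
```

```text
time_s: 32.07
tcp_pos: [0.5592, -0.1415, 0.2697]
eef_rot: [-177.3, 0.2, -99.2]
contact_force: [-0.1, 0.0, -0.0]
gripper_width: 0.0876
the job is handed in; nothing more can be done
None
```

I hung the ear defenders on the bar and released them. I then turned the coarse knob to the mark in three grips and the fine knob in two, and handed the job in at about 32 s of the 61 s allowed.

**Ear defenders:** After release the pad lay across the bar, about 10 mm past `bar_top` and 10 mm or so off to one side. It was tilted about 13° against the 20° limit. My last side view showed it still hanging there, though the arm partly hid it, so I did not measure the tilt again at the end.

**Knobs:** The last wrist view put the coarse line about -2° from the mark and the fine line about 2° from the coarse line (limit about 10° each). The mark and both lines looked collinear.

**Other checks:** The gripper was open and clear of everything, with contact force near 0 N. I saw no contact with the other things on the bench, but I did not measure their positions afterwards. The second coarse grip began to ride up off the knob near the end of its turn, and a third short grip made up the rest.

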